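Load the tilted drilling jig and lock its hold-downs

ROBOT

A 7-joint arm with a two-finger parallel gripper is mounted at the origin on the work surface. World frame = base frame: x ahead of the robot, y to its left, z up, the work surface at z = 0. Lengths are in mm, angles in rad, forces in N, time in s.
With the tool pointing down it reaches from about 425 to 1025 mm from the base axis. Payload 9.4 kg.
Tool frame: the origin (TCP) lies at the very end of the fingers, on their centre line; the grasp point (between the pads) lies 19 mm behind it; z points along the fingers, y is the line along which they close (so a half turn about z gives the same grasp; the last joint's range is limited). The gripper opens to 93 mm and grips with 3 to 60 N. Pads are 15 mm wide; open, the fingers measure 128 mm over their backs; the gripper's body (75 mm by 188 mm) begins 65 mm behind the grasp point.
Start: joints at [1.132, 0.599, -0.003, 1.599, 0.002, 0.943, -0.08], TCP at [256.61, -678.067, 218.618] pointing down, gripper open.
Joint ranges: [-2.57, 2.57], [-0.35, 1.97], [-1.29, 1.29], [0.11, 2.56], [-1.05, 4.19], [0.11, 1.86], [-2.63, 2.63]. Speed limits (rad/s): [2.22, 2.22, 3.01, 3.01, 3.14, 3.14, 3.14].

INTERFACE

Orientations are given as a rotation vector (axis times angle).
In Python, from station import sensors, imaging, manip gives the robot as it stands. The module is installed in compiled form; this text tells all that it offers.
- The arm moves only by the tool jog_arm, never from a script. Its arguments are lists of equal length, an entry for each row: "delta_rot": the turn, a rotation vector about the tool's x, y, z in units of 6 degrees (1.0 is 6 degrees), a list of three; "dp": the shift along the tool's x, y, z in units of 50 mm (1.0 is 50 mm), a list of three; "hand": the opening, from -1 (shut) to 1 (fully open). In form: {"delta_rot": [[ax, ay, az], ...], "dp": [[dx, dy, dz], ...], "hand": [hand, ...]}. A call has 1 to 20 rows; each row is the pose to reach, as a shift and turn from the pose commanded when the call began, along the tool's axes at that moment; what a row does not reach only later rows make up. A row lasts 1/8 s, in which the tool goes at most 62.5 mm and 10.7 degrees, less where a joint would pass 70% of its speed; a pose out of reach is approached as far as the arm can. A call with a gripper value outside its range is refused whole. The fingers move at their own pace and stop on an object; "grip_force" is the grip in N (left out, the last holds). Time passes only in rows, so rows that repeat a pose let the fingers close. It gives the time, the measured TCP pose, the force, the opening and the grip force at its end, in the units of the state.
- sensors.read_state(): the state, without advancing time (a new reading comes with each control period).
- imaging.get_image(name): name is "scene" or "top" or "wrist"; returns a dict with "img" (480x640x3 uint8, red, green, blue), "range_z" (480x640 float32, mm along the optical axis (not along the pixel's ray), 0 where there is no reading), "K" (3x3 intrinsics, pixels), "eye" and "orientation" of the camera in the world. Camera axes: x right, y down, z forward; pixel columns grow to the right and rows downward; lengths in mm; the calibration is good to about 2 mm. The wrist camera is an equidistant fisheye: a pixel r from the principal point sees the ray r / f radians off the axis. A picture is of the moment at which its call begins.
- manip.hand_in(): hands the job in; it is judged then, once.
The state is a dict: "time_s": time; "joint_positions": joint angles; "joint_vel": joint speeds; "joint_torque": joint torques, N m; "tcp_pos": TCP position; "eef_rot": TCP orientation; "ft_force": force on the tool from outside, world axes, zero at the start; "wrist_torque": the same for the moment, N m; "grip_width": finger opening in mm; "grip_force": force on a finger pad.
Only numpy, scipy, OpenCV 4.12 (cv2) and the standard library are available. Lean on these libraries where they do the work, as an engineer would, in place of code of your own. Each camera call takes 0.05 s, during which the arm holds its last target. There are 200 camera calls.

TASK

Get the tilted drilling jig ready for the next batch: lift the drilled pine trial strip off its rails and put it in the grey offcut tray, and lay every one of the long aluminium flat bars across the two narrow rails, one to a marked place, flat, square, centred in its place and with its lower end against the stop. Only when the strip is in the tray and all the bars lie in place (leave the three black hold-down knobs open until then) turn each knob clockwise to its end stop so that its steel dog lies over the bars; leave the bars in place and do not disturb the other things on the bench.

Things in the scene. Friction and masses are not known exactly. Their poses are not given: they have to be found in the camera images.
- bar1: one of the plain aluminium flat bars to load, 160 long (its x) x 30 wide (its y) x 15 thick (its z), 0.19 kg give or take; origin at its centre. Lies flat on the bench at the left at the start. Two to four are there; an absent one reads None
- bar2: one of the plain aluminium flat bars to load, 160 long (its x) x 30 wide (its y) x 15 thick (its z), 0.19 kg give or take; origin at its centre. Lies flat on the bench at the left at the start. Two to four are there; an absent one reads None
- bar3: one of the plain aluminium flat bars to load, 160 long (its x) x 30 wide (its y) x 15 thick (its z), 0.19 kg give or take; origin at its centre. Lies flat on the bench at the left at the start. Two to four are there; an absent one reads None
- bar4: one of the plain aluminium flat bars to load, 160 long (its x) x 30 wide (its y) x 15 thick (its z), 0.19 kg give or take; origin at its centre. Lies flat on the bench at the left at the start. Two to four are there; an absent one reads None
- strip: pine trial strip with three drilled spots, 130 long (x) x 28 wide (y) x 12 thick (z); origin at its centre. At the start it lies across the jig's two rails, somewhere along them, sloping as they do
- tray: open grey plastic offcut tray, fixed, outside 190 (x) x 130 (y) x 40 high, walls and floor 4 to 5; origin at the centre of its underside on the bench, z up
- bed: sloped bed of the fixed grey jig, rising 12 degrees to +x, away from the robot; origin mid rail-top plane, 78 above the bench; z square to it. Two rails along y at x = -50, +50, 6 wide, 262 long, 28 above the bed plate; stop face at x = -80, top 12 above the rails; at y = -62, 0, 62 knob posts (x = 74) and guide pins (x = -66), at y = -124, 124 pins at both; pins 14 across, 10 above the rails
- place1 (a point): place 1 of 4 on the rails (62 apart, place 1 at the most negative y; marked by dark lines on the rails and a brass button on the stop): where a bar's centre lies when it rests flat on both rails, centred and touching the stop, 7.5 above the rail tops. Axes as the bed's: x up the slope along the bar. Any bar may take any place
- place2 (a point): place 2 of 4 on the rails (62 apart, place 1 at the most negative y; marked by dark lines on the rails and a brass button on the stop): where a bar's centre lies when it rests flat on both rails, centred and touching the stop, 7.5 above the rail tops. Axes as the bed's: x up the slope along the bar. Any bar may take any place
- place3 (a point): place 3 of 4 on the rails (62 apart, place 1 at the most negative y; marked by dark lines on the rails and a brass button on the stop): where a bar's centre lies when it rests flat on both rails, centred and touching the stop, 7.5 above the rail tops. Axes as the bed's: x up the slope along the bar. Any bar may take any place
- place4 (a point): place 4 of 4 on the rails (62 apart, place 1 at the most negative y; marked by dark lines on the rails and a brass button on the stop): where a bar's centre lies when it rests flat on both rails, centred and touching the stop, 7.5 above the rail tops. Axes as the bed's: x up the slope along the bar. Any bar may take any place
- knob1 (a joint): turn of hold-down knob 1 of 3 (knob 1 between places 1 and 2, and so on), rad: 0 = handle and steel dog along the bars (open), 1.55 = end stop, crosswise over both neighbouring places. Grows clockwise seen from above, axis square to the slope; friction about 0.1 N m. Starts at 0.1 to 0.4. The dog under the handle is 54 x 14 and passes 3 above a seated bar
- knob2 (a joint): turn of hold-down knob 2 of 3 (knob 1 between places 1 and 2, and so on), rad: 0 = handle and steel dog along the bars (open), 1.55 = end stop, crosswise over both neighbouring places. Grows clockwise seen from above, axis square to the slope; friction about 0.1 N m. Starts at 0.1 to 0.4. The dog under the handle is 54 x 14 and passes 3 above a seated bar
- knob3 (a joint): turn of hold-down knob 3 of 3 (knob 1 between places 1 and 2, and so on), rad: 0 = handle and steel dog along the bars (open), 1.55 = end stop, crosswise over both neighbouring places. Grows clockwise seen from above, axis square to the slope; friction about 0.1 N m. Starts at 0.1 to 0.4. The dog under the handle is 54 x 14 and passes 3 above a seated bar
- knob1_grip (a point): grip point of knob 1, on its axis; the black handle is a bar 42 long (this point's x) x 14 wide (y), its top 11 above this point and its underside 19 below (where the dog begins); z is the turning axis. The point lies 44.5 above the rail tops. The point turns with the knob
- knob2_grip (a point): grip point of knob 2, on its axis; the black handle is a bar 42 long (this point's x) x 14 wide (y), its top 11 above this point and its underside 19 below (where the dog begins); z is the turning axis. The point lies 44.5 above the rail tops. The point turns with the knob
- knob3_grip (a point): grip point of knob 3, on its axis; the black handle is a bar 42 long (this point's x) x 14 wide (y), its top 11 above this point and its underside 19 below (where the dog begins); z is the turning axis. The point lies 44.5 above the rail tops. The point turns with the knob
- hammer: bystander, leave alone: hammer on the bench, beyond the bars; origin at its underside
- offcut: bystander, leave alone: short aluminium offcut, 62 x 30 x 15, beyond the bars: too short for the job; origin at its underside
- pine: bystander, leave alone: pine block 110 x 55 x 20, beyond the jig; origin at its underside
- oiler: bystander, leave alone: white oil bottle, 130 high, beyond the tray; origin at its underside
There are look-alikes about, which are no part of the job. What is shaped like the bar1 but yellow is not meant. Leave any green look-alike of the bar3 alone.

How it is judged (in metres and radians):
On the way, in this order (a step that is already met when the one before it is completed fails the run):
1. the strip is off the jig and every bar lies in a place on the rails while all three knobs are still open (((distance between bar1 and place1 below 0.01 m and x of bar1 in the frame of place1 below 0.006 m and z of bar1 in the frame of place1 below 0.004 m and angle between the x axis of bar1 and the x axis of place1, either way round below 0.07 rad) or (distance between bar1 and place2 below 0.01 m and x of bar1 in the frame of place2 below 0.006 m and z of bar1 in the frame of place2 below 0.004 m and angle between the x axis of bar1 and the x axis of place2, either way round below 0.07 rad) or (distance between bar1 and place3 below 0.01 m and x of bar1 in the frame of place3 below 0.006 m and z of bar1 in the frame of place3 below 0.004 m and angle between the x axis of bar1 and the x axis of place3, either way round below 0.07 rad) or (distance between bar1 and place4 below 0.01 m and x of bar1 in the frame of place4 below 0.006 m and z of bar1 in the frame of place4 below 0.004 m and angle between the x axis of bar1 and the x axis of place4, either way round below 0.07 rad)) and ((distance between bar2 and place1 below 0.01 m and x of bar2 in the frame of place1 below 0.006 m and z of bar2 in the frame of place1 below 0.004 m and angle between the x axis of bar2 and the x axis of place1, either way round below 0.07 rad) or (distance between bar2 and place2 below 0.01 m and x of bar2 in the frame of place2 below 0.006 m and z of bar2 in the frame of place2 below 0.004 m and angle between the x axis of bar2 and the x axis of place2, either way round below 0.07 rad) or (distance between bar2 and place3 below 0.01 m and x of bar2 in the frame of place3 below 0.006 m and z of bar2 in the frame of place3 below 0.004 m and angle between the x axis of bar2 and the x axis of place3, either way round below 0.07 rad) or (distance between bar2 and place4 below 0.01 m and x of bar2 in the frame of place4 below 0.006 m and z of bar2 in the frame of place4 below 0.004 m and angle between the x axis of bar2 and the x axis of place4, either way round below 0.07 rad)) and ((distance between bar3 and place1 below 0.01 m and x of bar3 in the frame of place1 below 0.006 m and z of bar3 in the frame of place1 below 0.004 m and angle between the x axis of bar3 and the x axis of place1, either way round below 0.07 rad) or (distance between bar3 and place2 below 0.01 m and x of bar3 in the frame of place2 below 0.006 m and z of bar3 in the frame of place2 below 0.004 m and angle between the x axis of bar3 and the x axis of place2, either way round below 0.07 rad) or (distance between bar3 and place3 below 0.01 m and x of bar3 in the frame of place3 below 0.006 m and z of bar3 in the frame of place3 below 0.004 m and angle between the x axis of bar3 and the x axis of place3, either way round below 0.07 rad) or (distance between bar3 and place4 below 0.01 m and x of bar3 in the frame of place4 below 0.006 m and z of bar3 in the frame of place4 below 0.004 m and angle between the x axis of bar3 and the x axis of place4, either way round below 0.07 rad)) and ((distance between bar4 and place1 below 0.01 m and x of bar4 in the frame of place1 below 0.006 m and z of bar4 in the frame of place1 below 0.004 m and angle between the x axis of bar4 and the x axis of place1, either way round below 0.07 rad) or (distance between bar4 and place2 below 0.01 m and x of bar4 in the frame of place2 below 0.006 m and z of bar4 in the frame of place2 below 0.004 m and angle between the x axis of bar4 and the x axis of place2, either way round below 0.07 rad) or (distance between bar4 and place3 below 0.01 m and x of bar4 in the frame of place3 below 0.006 m and z of bar4 in the frame of place3 below 0.004 m and angle between the x axis of bar4 and the x axis of place3, either way round below 0.07 rad) or (distance between bar4 and place4 below 0.01 m and x of bar4 in the frame of place4 below 0.006 m and z of bar4 in the frame of place4 below 0.004 m and angle between the x axis of bar4 and the x axis of place4, either way round below 0.07 rad)) and x of strip in the frame of tray between -0.09 and 0.09 m and y of strip in the frame of tray between -0.06 and 0.06 m and z of strip in the frame of tray below 0.035 m and value of joint each of knob1, knob2, knob3 below 0.8 rad), for 0.2 s.
2. all three knobs are turned to their end stops (value of joint each of knob1, knob2, knob3 above 1.42 rad), for 0.2 s.
At the end, for the whole second after the job is handed in: Every bar present lies on both rails in one of the places: centre within 10 mm of the place point, no more than 6 mm from the stop, no more than 4 mm high, within 0.07 rad of square and of the slope; all three knobs at 1.42 rad or more; the strip lies in the tray; all at rest (all of step 2 and ((distance between bar1 and place1 below 0.01 m and x of bar1 in the frame of place1 below 0.006 m and z of bar1 in the frame of place1 below 0.004 m and angle between the x axis of bar1 and the x axis of place1, either way round below 0.07 rad) or (distance between bar1 and place2 below 0.01 m and x of bar1 in the frame of place2 below 0.006 m and z of bar1 in the frame of place2 below 0.004 m and angle between the x axis of bar1 and the x axis of place2, either way round below 0.07 rad) or (distance between bar1 and place3 below 0.01 m and x of bar1 in the frame of place3 below 0.006 m and z of bar1 in the frame of place3 below 0.004 m and angle between the x axis of bar1 and the x axis of place3, either way round below 0.07 rad) or (distance between bar1 and place4 below 0.01 m and x of bar1 in the frame of place4 below 0.006 m and z of bar1 in the frame of place4 below 0.004 m and angle between the x axis of bar1 and the x axis of place4, either way round below 0.07 rad)) and ((distance between bar2 and place1 below 0.01 m and x of bar2 in the frame of place1 below 0.006 m and z of bar2 in the frame of place1 below 0.004 m and angle between the x axis of bar2 and the x axis of place1, either way round below 0.07 rad) or (distance between bar2 and place2 below 0.01 m and x of bar2 in the frame of place2 below 0.006 m and z of bar2 in the frame of place2 below 0.004 m and angle between the x axis of bar2 and the x axis of place2, either way round below 0.07 rad) or (distance between bar2 and place3 below 0.01 m and x of bar2 in the frame of place3 below 0.006 m and z of bar2 in the frame of place3 below 0.004 m and angle between the x axis of bar2 and the x axis of place3, either way round below 0.07 rad) or (distance between bar2 and place4 below 0.01 m and x of bar2 in the frame of place4 below 0.006 m and z of bar2 in the frame of place4 below 0.004 m and angle between the x axis of bar2 and the x axis of place4, either way round below 0.07 rad)) and ((distance between bar3 and place1 below 0.01 m and x of bar3 in the frame of place1 below 0.006 m and z of bar3 in the frame of place1 below 0.004 m and angle between the x axis of bar3 and the x axis of place1, either way round below 0.07 rad) or (distance between bar3 and place2 below 0.01 m and x of bar3 in the frame of place2 below 0.006 m and z of bar3 in the frame of place2 below 0.004 m and angle between the x axis of bar3 and the x axis of place2, either way round below 0.07 rad) or (distance between bar3 and place3 below 0.01 m and x of bar3 in the frame of place3 below 0.006 m and z of bar3 in the frame of place3 below 0.004 m and angle between the x axis of bar3 and the x axis of place3, either way round below 0.07 rad) or (distance between bar3 and place4 below 0.01 m and x of bar3 in the frame of place4 below 0.006 m and z of bar3 in the frame of place4 below 0.004 m and angle between the x axis of bar3 and the x axis of place4, either way round below 0.07 rad)) and ((distance between bar4 and place1 below 0.01 m and x of bar4 in the frame of place1 below 0.006 m and z of bar4 in the frame of place1 below 0.004 m and angle between the x axis of bar4 and the x axis of place1, either way round below 0.07 rad) or (distance between bar4 and place2 below 0.01 m and x of bar4 in the frame of place2 below 0.006 m and z of bar4 in the frame of place2 below 0.004 m and angle between the x axis of bar4 and the x axis of place2, either way round below 0.07 rad) or (distance between bar4 and place3 below 0.01 m and x of bar4 in the frame of place3 below 0.006 m and z of bar4 in the frame of place3 below 0.004 m and angle between the x axis of bar4 and the x axis of place3, either way round below 0.07 rad) or (distance between bar4 and place4 below 0.01 m and x of bar4 in the frame of place4 below 0.006 m and z of bar4 in the frame of place4 below 0.004 m and angle between the x axis of bar4 and the x axis of place4, either way round below 0.07 rad)) and x of strip in the frame of tray between -0.09 and 0.09 m and y of strip in the frame of tray between -0.06 and 0.06 m and z of strip in the frame of tray below 0.035 m and linear speed of each of bar1, bar2, bar3, bar4, strip below 0.02 m/s); the robot touches nothing.
It fails at once if one of the other things on the bench is moved more than 30 mm (distance of any of hammer, offcut, pine, oiler from where it was at the start of the episode above 0.03 m).
Of bar1, bar2, bar3, bar4 only 2 to 4 are there at a start; the rules pass over those that are not, and their reading is None.
At some moment in a run one of bar1, bar2, bar3, bar4 may be knocked a few centimetres aside while the robot is not near it.
Once in a run the grip may slacken for a moment while it holds something.
It also fails if it takes over 210 s, if anything falls off the work surface, if the arm or the gripper's body presses on something with over 40 N, if the wrist force passes 120 N, or if a joint passes its speed limit or range.

## Working session

There is one attempt and no reset: what is moved stays moved. The work goes in short steps, Python scripts to look and compute and a tool call to move; the robot and the scene stay as the last step left them, time stands still between calls to the robot, and variables do not carry over. Pictures are saved under pics/ and viewed, at most 14 in all, crops included, and the job is handed in when it is done.

Besides the shell and the picture viewer there is one more tool, called as name(argument=value, ...), one argument or row to a line, values as JSON. jog_arm: Moves the arm, as the interface text tells. Its arguments: {"type":"object","properties":{"delta_rot":{"type":"array"},"dp":{"type":"array"},"hand":{"type":"array"},"grip_force":{"type":"number"}},"required":["delta_rot","dp","hand"]}

```bash
mkdir -p pics; cat > h.py <<'E'
import numpy as np, cv2
from scipy.spatial.transform import Rotation as R
from station import sensors, imaging, manip
def Rm(o):
    o=np.array(o,float)
    return o if o.shape==(3,3) else (R.from_rotvec(o).as_matrix() if o.size==3 else R.from_quat(o).as_matrix())
def grab(n,save=None):
    d=imaging.get_image(n)
    if save: cv2.imwrite(save,d['img'][:,:,::-1])
    np.savez('%s.npz'%n,**{k:np.array(v) for k,v in d.items()})
    return d
def world(d):
    K=d['K'];v,u=np.mgrid[:480,:640];z=d['range_z']
    c=np.stack([(u-K[0,2])/K[0,0]*z,(v-K[1,2])/K[1,1]*z,z],-1)
    return c@Rm(d['orientation']).T+np.array(d['eye'])
E
python3 - <<'E'
from h import *
for n in('top','scene'):
    d=grab(n,f'pics/{n}0.png');print(n,d['K'],d['eye'],d['orientation'])
print(sensors.read_state())
E
```

```text
top [[607.3040261    0.         319.84803109]
 [  0.         607.3040261  236.11540087]
 [  0.           0.           1.        ]] [ 349.26604029  125.90525947 1642.61282807] [-2.12524805  2.18570932 -0.1613039 ]
scene [[463.70503657   0.         314.3430809 ]
 [  0.         463.70503657 230.08613054]
 [  0.           0.           1.        ]] [1318.89118588  229.45163336 1084.91535801] [-1.73223688 -1.96507098  0.68827325]
{'time_s': 0.1, 'joint_positions': array([ 1.13227988,  0.60003891, -0.00255378,  1.60005769,  0.00181237,
        0.94291209, -0.0797884 ]), 'joint_vel': array([-0.00145367, -0.0015265 , -0.00050201, -0.00060104, -0.00017515,
        0.0007594 ,  0.00116034]), 'joint_torque': array([ 4.95289627e-03, -7.66557169e+01,  1.50216747e+00, -2.52935851e+01,
       -5.23056078e-02,  1.36373495e-02,  2.65661600e-05]), 'tcp_pos': array([ 256.46165067, -677.6461949 ,  217.84788326]), 'eef_rot': array([-3.08896186e+00, -5.65133007e-01,  6.07358870e-04]), 'ft_force': array([-0.30162138, -0.36356371,  0.24086516]), 'wrist_torque': array([-0.02148775, -0.02835497, -0.03417896]), 'grip_force': 0.0, 'grip_width': 93.05467367970134}
```

View pics/top0.png

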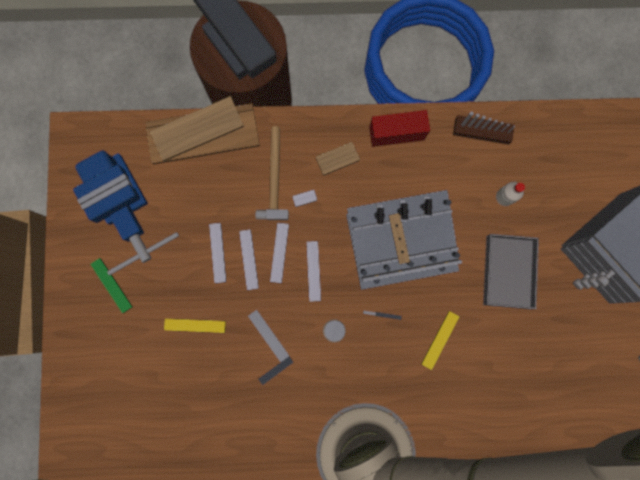

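View pics/scene0.png

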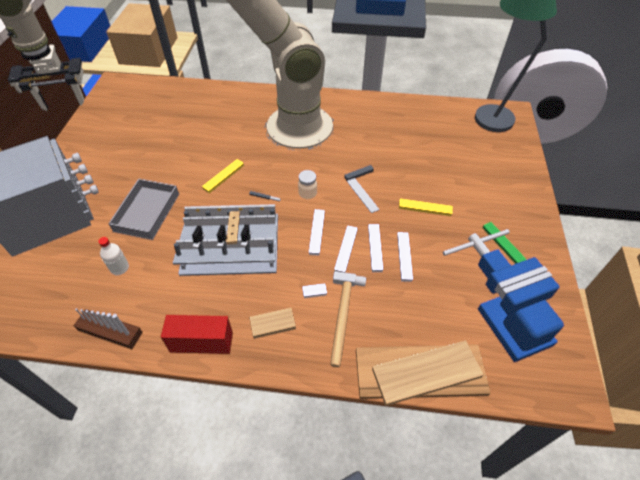

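Top view: four white/silver bars at (217,253), (249,260), (280,253), (314,271). The yellow look-alikes at (195,326) and (441,341) and the green one at (111,285) stay put, as does the offcut at (304,198). The strip is at (399,238) on the jig and the tray at (511,272). Next I'll enlarge and measure.

```bash
python3 - <<'E'
from h import *
d=dict(np.load('top.npz'));im=d['img'];W=world(d)
c=im[175:300,195:545]
cv2.imwrite('pics/crop1.png',cv2.resize(im[180:295,340:470],None,fx=5,fy=5,interpolation=cv2.INTER_CUBIC)[:,:,::-1])
hsv=cv2.cvtColor(im,cv2.COLOR_RGB2HSV)
def ray(p,z):
    K=d['K'];r=Rm(d['orientation'])@np.array([(p[0]-K[0,2])/K[0,0],(p[1]-K[1,2])/K[1,1],1]);e=d['eye'];return e+r*(z-e[2])/r[2]
m=((hsv[...,1]<45)&(hsv[...,2]>150)).astype(np.uint8)
m[:, :200]=0;m[:180]=0;m[310:]=0
cs,_=cv2.findContours(m,cv2.RETR_EXTERNAL,cv2.CHAIN_APPROX_NONE)
for k in cs:
    if cv2.contourArea(k)<60: continue
    r=cv2.minAreaRect(k);b=cv2.boxPoints(r);P=np.array([ray(q,15) for q in b])
    e=sorted([(np.linalg.norm(P[1]-P[0]),*(P[1]-P[0])[:2]),(np.linalg.norm(P[2]-P[1]),*(P[2]-P[1])[:2])])
    mm=np.zeros_like(m);cv2.drawContours(mm,[k],-1,1,-1)
    mm=cv2.erode(mm,np.ones((3,3)))
    print('px',np.round(r[0],1),'c',P.mean(0).round(1),'L',round(e[1][0]),'W',round(e[0][0]),'yaw',round(np.degrees(np.arctan2(e[1][2],e[1][1])),1)%180,'z',np.median(W[mm>0][:,2]).round(1))
E
```

```text
px [313.3 270.6] c [481.7 123.5  15. ] L 154 W 26 yaw 1.4000000000000057 z 13.8
px [248.4 259.2] c [517.2 297.1  15. ] L 155 W 26 yaw 6.900000000000006 z 14.5
px [278.9 252.3] c [533.7 214.7  15. ] L 155 W 26 yaw 171.9 z 14.4
px [217.1 252.4] c [537.9 380.8  15. ] L 155 W 26 yaw 5.0 z 14.2
px [304.2 197.6] c [681.5 142.7  15. ] L 55 W 25 yaw 105.5 z 14.9
```

View pics/crop1.png

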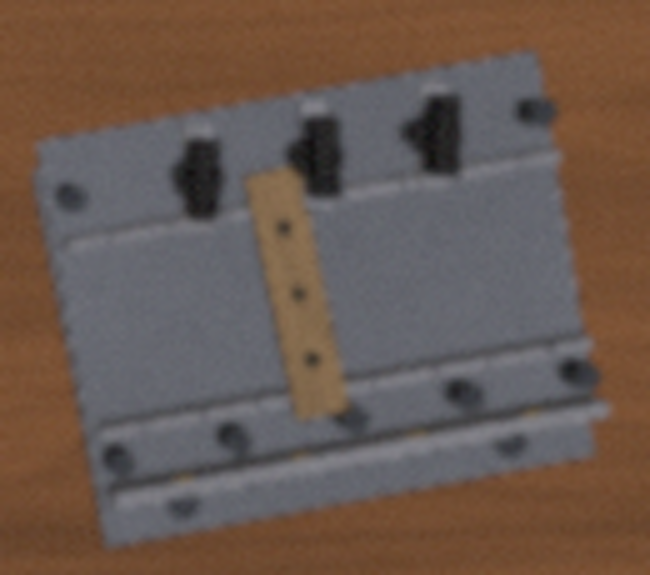

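Crop: knobs are at crop px (203,178), (320,155), (437,133). Pins are at (70,195), (120,458), (235,435), (352,415), (463,392), (580,372), (537,110). The strip lies between knobs 2 and 3, which is place 3. I'll fit the bed pose from the pins and rail ends.

```bash
cat >> h.py <<'E'
def proj(d,P):
    c=(np.atleast_2d(P)-d['eye'])@Rm(d['orientation']);K=d['K'];return c[:,:2]/c[:,2:]*K[0,0]+K[:2,2]
def ray(d,p,z):
    K=d['K'];r=Rm(d['orientation'])@np.array([(p[0]-K[0,2])/K[0,0],(p[1]-K[1,2])/K[1,1],1]);e=d['eye'];return e+r*(z-e[2])/r[2]
def bedT(q,x,y):
    return R.from_euler('ZY',[q,-np.radians(12)]).as_matrix(),np.array([x,y,78.])
E
python3 - <<'E'
from h import *
from scipy.optimize import least_squares
d=dict(np.load('top.npz'));im=d['img']
px=np.array([(70,195),(120,458),(235,435),(463,392),(580,372),(537,110),(67,243),(560,157),(97,430),(592,343)],float)
px=(px+.5)/5-.5+[340,180]
M=np.array([(74,124,8),(-66,124,8),(-66,62,8),(-66,-62,8),(-66,-124,8),(74,-124,8),(50,131,0),(50,-131,0),(-50,131,0),(-50,-131,0)],float)
def f(p):
    r,t=bedT(*p);return (proj(d,M@r.T+t)-px).ravel()
s=least_squares(f,[.17,540,-90]);print(s.x,np.degrees(s.x[0]));print((s.fun.reshape(-1,2)).round(2))
np.save('bed.npy',s.x)
r,t=bedT(*s.x)
for i in range(4):print('place',i+1,(r@[0,-93+62*i,7.5]+t).round(1))
for i in range(3):
  g=r@[74,-62+62*i,44.5]+t;print('knob',i+1,g.round(1),'handle top crop px',((proj(d,r@[74,-62+62*i,55.5]+t)-[340,180]+.5)*5).round())
W=world(d)
# bed plane check from depth & strip & tray
hsv=cv2.cvtColor(im,cv2.COLOR_RGB2HSV)
m=((hsv[...,0]>10)&(hsv[...,0]<25)&(hsv[...,1]>70)&(hsv[...,2]>110)).astype(np.uint8);mm=0*m;mm[208:268,385:412]=1;m&=mm
cs,_=cv2.findContours(m,0,1);k=max(cs,key=cv2.contourArea);rc=cv2.minAreaRect(k)
mm=0*m;cv2.drawContours(mm,[k],-1,1,-1);pts=W[mm>0];zc=np.median(pts[:,2]);P=np.array([ray(d,q,zc) for q in cv2.boxPoints(rc)])
loc=(pts-t)@r;print('strip',rc,'zmed',zc,P.mean(0).round(1),np.linalg.norm(P[1]-P[0]),np.linalg.norm(P[2]-P[1]),'loc z',np.percentile(loc[:,2],[10,50,90]),'loc med',np.median(loc,0), 'loc corners')
# ray/plane corners in bed frame
for q in cv2.boxPoints(rc):
    o=(np.array(d['eye'])-t)@r; v=(ray(d,q,0)-d['eye'])@r; print((o+v*(12-o[2])/v[2]).round(1))
for c in[(488,236),(536,237),(535,308),(485,306)]:print('tray',ray(d,c,40).round(1))
E
```

```text
[ 1.52369478e-01  5.54906512e+02 -1.17620072e+02] 8.730128030702115
[[ 0.2  -0.24]
 [-0.62  0.31]
 [-0.18  0.63]
 [ 0.91  0.71]
 [ 0.76  0.47]
 [ 0.86 -0.11]
 [-0.59 -0.37]
 [-0.45 -0.93]
 [-0.06 -0.01]
 [-0.82 -0.5 ]]
place 1 [ 567.5 -209.8   85.3]
place 2 [ 558.1 -148.5   85.3]
place 3 [548.7 -87.2  85.3]
place 4 [539.2 -25.9  85.3]
knob 1 [ 626.7 -169.3  136.9] handle top crop px [[445. 133.]]
knob 2 [ 617.3 -108.   136.9] handle top crop px [[324. 154.]]
knob 3 [607.9 -46.8 136.9] handle top crop px [[203. 176.]]
strip ((398.8853454589844, 238.1317138671875), (49.239341735839844, 10.476454734802246), 77.9052505493164) zmed 90.18942185565061 [553.3 -99.6  90.2] 27.363127619892378 127.86637640090747 loc z [ 7.11762145 11.39197375 15.83755896] loc med [ 3.62885928 18.28860518 11.39197375] loc corners
[66.5 34.5 12. ]
[67.4  7.4 12. ]
[-60.3   1.5  12. ]
[-61.2  28.8  12. ]
tray [ 558.7 -345.6   40. ]
tray [ 552.5 -474.    40. ]
tray [ 364.4 -456.8   40. ]
tray [ 373.4 -325.3   40. ]
```

```bash
cat >> h.py <<'E'
F=np.diag([1.,-1,-1])
def bedpose(p,yaw=0,tilt=True):
    """tool pose: TCP at bed-frame point p, tool x along bed x turned yaw deg"""
    r,t=bedT(*np.load('bed.npy'));return r@np.array(p,float)+t, r@R.from_euler('z',yaw,degrees=True).as_matrix()@F
def flat(p,yaw): return np.array(p,float),R.from_euler('z',yaw,degrees=True).as_matrix()@F
def plan(*tg):
    s=sensors.read_state();p=np.array(s['tcp_pos']);r=Rm(s['eef_rot'])
    print('now',p.round(1),'yaw',np.degrees(np.arctan2(r[1,0],r[0,0])).round(1),'t',round(s['time_s'],2),'w',round(s['grip_width'],1),'gf',round(s['grip_force'],1),'F',np.round(s['ft_force'],1),'j',np.round(s['joint_positions'],2))
    pp,pr=p,r
    for P,Q in tg:
        d=r.T@(P-p)/50;w=R.from_matrix(r.T@Q).as_rotvec(degrees=True)/6
        n=max(np.linalg.norm(P-pp)/62.5,np.degrees(R.from_matrix(pr.T@Q).magnitude())/10.7)
        print('dp',d.round(3).tolist(),'rot',w.round(3).tolist(),'rows>=%.1f'%n,'world',np.round(P,1));pp,pr=P,Q
E
python3 - <<'E'
from h import *
plan(flat([330,-430,270],15),bedpose([3,18,100],2.6),bedpose([3,18,25],2.6),bedpose([3,18,-8],2.6))
E
```

```text
now [ 256.5 -677.6  217.8] yaw 20.7 t 0.1 w 93.1 gf 0.0 F [-0.3 -0.4  0.2] j [ 1.13  0.6  -0.    1.6   0.    0.94 -0.08]
dp [3.129, -4.113, -1.038] rot [-0.013, 0.002, 0.956] rows>=4.2 world [ 330. -430.  270.]
dp [9.274, -8.787, 0.839] rot [-0.268, 1.988, 1.56] rows>=6.4 world [ 534.5 -102.5  176.4]
dp [9.579, -8.72, 2.306] rot [-0.268, 1.988, 1.56] rows>=1.2 world [ 549.9 -100.2  103.1]
dp [9.713, -8.691, 2.952] rot [-0.268, 1.988, 1.56] rows>=0.5 world [556.7 -99.1  70.8]
```

jog_arm(
  delta_rot=[
    [0,0,0.96],
    [0,0,0.96],
    [0,0,0.96],
    [0,0,0.96],
    [0,0,0.96],
    [-0.27,1.99,1.56],
    [-0.27,1.99,1.56],
    [-0.27,1.99,1.56],
    [-0.27,1.99,1.56],
    [-0.27,1.99,1.56],
    [-0.27,1.99,1.56],
    [-0.27,1.99,1.56],
    [-0.27,1.99,1.56],
    [-0.27,1.99,1.56],
    [-0.27,1.99,1.56],
    [-0.27,1.99,1.56],
  ],
  dp=[
    [3.13,-4.11,-1.04],
    [3.13,-4.11,-1.04],
    [3.13,-4.11,-1.04],
    [3.13,-4.11,-1.04],
    [3.13,-4.11,-1.04],
    [9.27,-8.79,0.84],
    [9.27,-8.79,0.84],
    [9.27,-8.79,0.84],
    [9.27,-8.79,0.84],
    [9.27,-8.79,0.84],
    [9.27,-8.79,0.84],
    [9.27,-8.79,0.84],
    [9.27,-8.79,0.84],
    [9.27,-8.79,0.84],
    [9.27,-8.79,0.84],
    [9.27,-8.79,0.84],
  ],
  hand=[1,1,1,1,1,1,1,1,1,1,1,1,1,1,1,1],
)

```text
time_s: 2.1
tcp_pos: [534.2, -104.3, 176.9]
eef_rot: [-3.1, -0.304, -0.329]
ft_force: [-0.3, 0.7, -0.7]
grip_width: 93.0
grip_force: 0.0
```

```bash
python3 - <<'E'
from h import *
d=grab('wrist','pics/w1.png');print(d['K'],d['eye'],Rm(d['orientation']).round(3))
plan(bedpose([3,18,25],2.6),bedpose([3,18,-8],2.6))
E
```

```text
[[371.64829954   0.         321.8359041 ]
 [  0.         371.64829954 248.11742755]
 [  0.           0.           1.        ]] [579.73848192 -93.09172925 357.42797068] [[ 0.193 -0.977 -0.087]
 [-0.981 -0.192 -0.03 ]
 [ 0.013  0.091 -0.996]]
now [ 534.3 -104.   176.9] yaw 11.3 t 2.15 w 93.1 gf 0.0 F [ 0.3 -0.3 -0.5] j [ 0.15  0.38 -0.04  2.2  -0.11  0.36 -1.16]
dp [0.007, -0.031, 1.511] rot [0.021, -0.008, -0.013] rows>=1.2 world [ 549.9 -100.2  103.1]
dp [0.007, -0.032, 2.171] rot [0.021, -0.008, -0.013] rows>=0.5 world [556.7 -99.1  70.8]
```

View pics/w1.png

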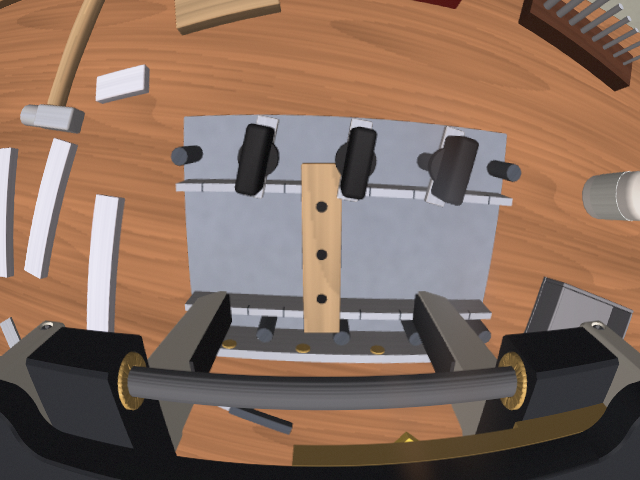

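Wrist view: the strip is centred at (322,248) between the fingers. Upper pin tops are at (179,156) and (514,173), and the upper rail ends at (178,186) and (511,200). I'll check the bed fit against these.

```bash
cat >> h.py <<'E'
def fproj(d,P):
    c=(np.atleast_2d(P)-d['eye'])@Rm(d['orientation']);rr=np.hypot(c[:,0],c[:,1]);th=np.arctan2(rr,c[:,2])
    return c[:,:2]/rr[:,None]*th[:,None]*d['K'][0,0]+d['K'][:2,2]
def fray(d,px):
    q=(np.array(px,float)-d['K'][:2,2])/d['K'][0,0];th=np.hypot(*q);return Rm(d['orientation'])@np.array([*(q/th*np.sin(th)),np.cos(th)])
def fbed(d,px,zl):
    r,t=bedT(*np.load('bed.npy'));v=fray(d,px)@r;o=(np.array(d['eye'])-t)@r;return o+v*(zl-o[2])/v[2]
E
python3 - <<'E'
from h import *
d=dict(np.load('wrist.npz'))
for n,p,z in [('pinUL (74,124)',(179,156),10),('pinUR (74,-124)',(514,173),10),('railUL (50,131)',(178,186),0),('railUR(50,-131)',(511,200),0),('btn',(230,344),12),('btn',(303,349),12),('btn',(377,350),12),('strip top',(322,165),12),('strip bot',(322,331),12),
 ('h3',(256,158),55.5),('h2',(360,162),55.5),('h1',(457,168),55.5)]: print(n,fbed(d,p,z).round(1))
E
```

```text
pinUL (74,124) [ 71.1 121.8  10. ]
pinUR (74,-124) [  72.1 -127.    10. ]
railUL (50,131) [ 47.7 127.    0. ]
railUR(50,-131) [  49.7 -133.1    0. ]
btn [-78.6  87.6  12. ]
btn [-79.1  27.5  12. ]
btn [-78.2 -32.7  12. ]
strip top [66.2 18.6 12. ]
strip bot [-61.4  12.9  12. ]
h3 [72.5 56.7 55.5]
h2 [72.4 -2.6 55.5]
h1 [ 73.5 -61.2  55.5]
```

```bash
python3 - <<'E'
from h import *
b=np.load('bed.npy');r,t=bedT(*b);t=t+r@[-1.3,-1.7,0];b[1:]=t[:2];np.save('bed.npy',b);print(b)
plan(bedpose([3.5,18,-8],2.6),bedpose([3.5,18,130],2.6))
E
```

```text
[ 1.52369478e-01  5.53907679e+02 -1.19493379e+02]
now [ 534.3 -104.   176.9] yaw 11.3 t 2.15 w 93.1 gf 0.0 F [ 0.3 -0.3 -0.5] j [ 0.15  0.38 -0.04  2.2  -0.11  0.36 -1.16]
dp [-0.01, 0.001, 2.166] rot [0.021, -0.008, -0.013] rows>=1.7 world [ 556.2 -100.9   70.9]
dp [-0.007, 0.007, -0.594] rot [0.021, -0.008, -0.013] rows>=2.2 world [ 527.8 -105.3  205.9]
```

jog_arm(
  delta_rot=[
    [0,0,0],
    [0,0,0],
    [0,0,0],
    [0,0,0],
    [0,0,0],
    [0,0,0],
    [0,0,0],
    [0,0,0],
    [0,0,0],
    [0,0,0],
    [0,0,0],
    [0,0,0],
    [0,0,0],
    [0,0,0],
    [0,0,0],
  ],
  dp=[
    [0,0,0.6],
    [0,0,1.2],
    [0,0,1.7],
    [0,0,2.15],
    [0,0,2.15],
    [0,0,2.15],
    [0,0,2.15],
    [0,0,2.15],
    [0,0,2.15],
    [0,0,2.15],
    [0,0,1.6],
    [0,0,0.8],
    [0,0,0],
    [0,0,-0.6],
    [0,0,-0.6],
  ],
  hand=[1,1,1,1,1,-1,-1,-1,-1,-1,-1,-1,-1,-1,-1],
  grip_force=30,
)

```text
time_s: 4.03
tcp_pos: [529.0, -104.2, 208.1]
eef_rot: [-3.1, -0.307, -0.334]
ft_force: [0.6, 0.0, 0.2]
grip_width: 1.3
grip_force: 0.0
```

```bash
python3 - <<'E'
from h import *
plan(flat([462,-400,150],-6),flat([462,-400,32],-6))
E
```

```text
now [ 529.  -104.2  208.1] yaw 11.4 t 4.03 w 1.3 gf 0.0 F [0.6 0.  0.2] j [ 0.15  0.33 -0.03  2.18 -0.11  0.43 -1.16]
dp [-2.673, 5.527, 0.681] rot [-0.189, -2.041, 2.876] rows>=4.9 world [ 462. -400.  150.]
dp [-3.173, 5.497, 2.987] rot [-0.189, -2.041, 2.876] rows>=1.9 world [ 462. -400.   32.]
```

```bash
python3 - <<'E'
from h import *
d=grab('wrist','pics/w2.png')
E
```

```text
(no output)
```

View pics/w2.png

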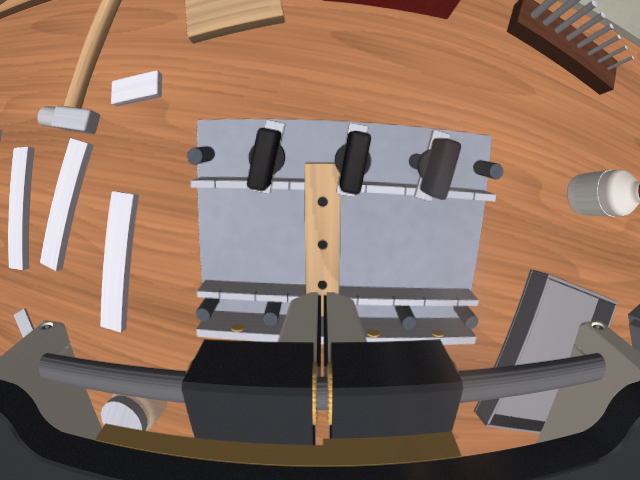

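The strip at (322,245) hasn't moved: the fingers were still closing when the arm lifted. I'll repeat with a narrower opening and more closing time.

jog_arm(
  delta_rot=[
    [0,0,0],
    [0,0,0],
    [0,0,0],
    [0,0,0],
    [0,0,0],
    [0,0,0],
    [0,0,0],
    [0,0,0],
    [0,0,0],
    [0,0,0],
    [0,0,0],
    [0,0,0],
    [0,0,0],
    [0,0,0],
    [0,0,0],
    [0,0,0],
  ],
  dp=[
    [0,0,0],
    [0,0,0],
    [0,0,0],
    [0,0,0],
    [0,0,0],
    [0,0,0],
    [0,0,0.8],
    [0,0,1.6],
    [0,0,2.2],
    [0,0,2.75],
    [0,0,2.75],
    [0,0,2.75],
    [0,0,2.75],
    [0,0,2.75],
    [0,0,2.75],
    [0,0,2.75],
  ],
  hand=[0.2,0.2,0.2,0.2,0.2,0.2,0.2,0.2,0.2,0.2,0.2,-1,-1,-1,-1,-1],
  grip_force=30,
)

```text
time_s: 6.08
tcp_pos: [557.0, -99.9, 72.4]
eef_rot: [-3.1, -0.308, -0.33]
ft_force: [-2.0, 0.5, 7.5]
grip_width: 27.9
grip_force: 30.0
```

```bash
python3 - <<'E'
from h import *
plan(bedpose([3.5,18,110],2.6),flat([462,-400,150],-6),flat([462,-400,24],-6))
E
```

```text
now [557.  -99.9  72.4] yaw 11.4 t 6.08 w 27.9 gf 30.0 F [-2.   0.5  7.5] j [ 0.15  0.58 -0.07  2.23 -0.13  0.12 -1.15]
dp [-0.022, 0.022, -2.336] rot [0.02, -0.017, 0.003] rows>=1.9 world [ 532.  -104.7  186.3]
dp [-2.657, 5.534, -2.092] rot [-0.194, -2.017, 2.878] rows>=4.9 world [ 462. -400.  150.]
dp [-3.185, 5.504, 0.372] rot [-0.194, -2.017, 2.878] rows>=2.0 world [ 462. -400.   24.]
```

jog_arm(
  delta_rot=[
    [0,0,0],
    [0,0,0],
    [0,0,0],
    [0,0,0],
    [-0.19,-2.02,2.88],
    [-0.19,-2.02,2.88],
    [-0.19,-2.02,2.88],
    [-0.19,-2.02,2.88],
    [-0.19,-2.02,2.88],
    [-0.19,-2.02,2.88],
    [-0.19,-2.02,2.88],
    [-0.19,-2.02,2.88],
    [-0.19,-2.02,2.88],
    [-0.19,-2.02,2.88],
    [-0.19,-2.02,2.88],
    [-0.19,-2.02,2.88],
  ],
  dp=[
    [0,0,-1],
    [0,0,-2],
    [0,0,-2.35],
    [0,0,-2.35],
    [-2.66,5.53,-2.09],
    [-2.66,5.53,-2.09],
    [-2.66,5.53,-2.09],
    [-2.66,5.53,-2.09],
    [-2.66,5.53,-2.09],
    [-2.66,5.53,-2.09],
    [-2.66,5.53,-2.09],
    [-2.66,5.53,-2.09],
    [-2.9,5.52,-0.9],
    [-3.1,5.51,0.0],
    [-3.23,5.5,0.58],
    [-3.23,5.5,0.58],
  ],
  hand=[-1,-1,-1,-1,-1,-1,-1,-1,-1,-1,-1,-1,-1,-1,-1,-1],
)

```text
time_s: 8.07
tcp_pos: [461.5, -397.8, 10.9]
eef_rot: [-3.135, 0.161, 0.007]
ft_force: [-0.8, 1.2, -0.5]
grip_width: 27.7
grip_force: 30.0
```

jog_arm(
  delta_rot=[
    [0,0,0],
    [0,0,0],
    [0,0,0],
    [0,0,0],
    [0,0,0],
    [0,0,0],
    [0,0,0],
    [0,0,0],
    [0,0,0],
  ],
  dp=[
    [0,0,0],
    [0,0,0],
    [0,0,0],
    [0,0,0],
    [0,0,0],
    [0,0,-1],
    [0,0,-2],
    [0,0,-4],
    [0,0,-4],
  ],
  hand=[0.1,0.1,0.1,0.1,0.1,0.1,0.1,1,1],
)

```text
time_s: 9.2
tcp_pos: [462.3, -400.4, 215.7]
eef_rot: [3.136, -0.165, 0.001]
ft_force: [0.5, 0.1, 0.2]
grip_width: 66.7
grip_force: 0.0
```

```bash
cat >> h.py <<'E'
def rects(d,fish=False,z=15,vmin=150):
    hsv=cv2.cvtColor(d['img'],cv2.COLOR_RGB2HSV);m=((hsv[...,1]<45)&(hsv[...,2]>vmin)).astype(np.uint8)
    for k in cv2.findContours(m,0,cv2.CHAIN_APPROX_NONE)[0]:
        if cv2.contourArea(k)<150: continue
        k=k[:,0,:]
        if fish:
            P=np.array([(lambda v:np.array(d['eye'])+v*(z-d['eye'][2])/v[2])(fray(d,q)) for q in k])
        else: P=np.array([ray(d,q,z) for q in k])
        r=cv2.minAreaRect(P[:,:2].astype(np.float32));b=cv2.boxPoints(r);e=max([b[1]-b[0],b[2]-b[1]],key=np.linalg.norm)
        L,w=max(r[1]),min(r[1])
        if 120<L<180 and 18<w<45: print('bar',np.round(r[0],1),'L%.0f W%.0f'%(L,w),'yaw',round((np.degrees(np.arctan2(e[1],e[0]))+90)%180-90,1))
E
python3 - <<'E'
from h import *
plan(flat([450,123,200],1.4))
rects(grab('top'))
W=world(np.load('top.npz'));d=np.load('top.npz')
cv2.imwrite('pics/tray.png',cv2.resize(d['img'][190:330,430:600],None,fx=4,fy=4)[:,:,::-1])
E
```

```text
now [ 462.3 -400.4  215.7] yaw -6.0 t 9.2 w 66.7 gf 0.0 F [0.5 0.1 0.2] j [ 0.52  0.47  0.14  1.88 -0.09  0.8  -0.96]
dp [-1.342, -10.385, 0.303] rot [0.009, -0.007, -1.236] rows>=8.4 world [450. 123. 200.]
bar [481.8 123.5] L154 W26 yaw 1.2
bar [517.2 297.2] L155 W26 yaw 6.8
bar [533.4 214.4] L155 W26 yaw -8.1
bar [537.9 380.9] L155 W26 yaw 4.8
```

View pics/tray.png

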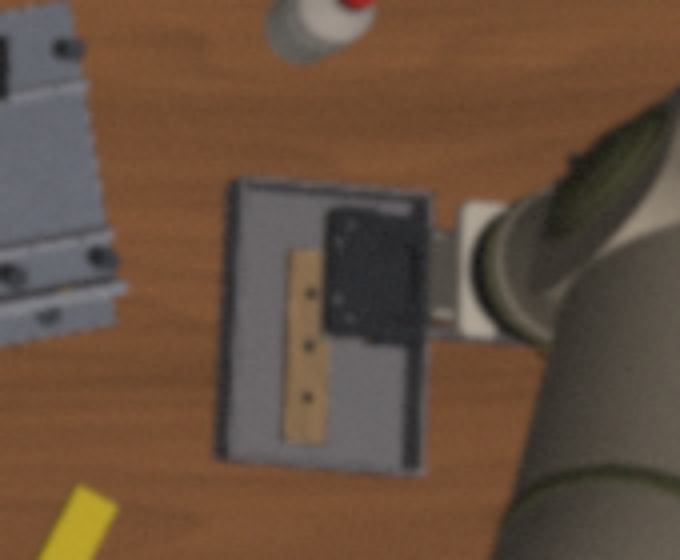

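Tray crop: the strip lies in the tray at crop (305,345). The bars are where they were. On to the nearest bar, at (482,123).

```bash
python3 - <<'E'
from h import *
plan(flat([481.8,123.5,150],1.3),flat([481.8,123.5,4],1.3))
E
```

```text
now [ 463.6 -401.6  219.6] yaw -6.0 t 9.25 w 70.3 gf 0.0 F [ 1.5 -1.8  3. ] j [ 0.52  0.46  0.14  1.88 -0.09  0.8  -0.96]
dp [-0.75, -10.487, 1.353] rot [0.036, -0.048, -1.223] rows>=8.5 world [481.8 123.5 150. ]
dp [-0.765, -10.497, 4.273] rot [0.036, -0.048, -1.223] rows>=2.3 world [481.8 123.5   4. ]
```

jog_arm(
  delta_rot=[
    [0,0,-1.22],
    [0,0,-1.22],
    [0,0,-1.22],
    [0,0,-1.22],
    [0,0,-1.22],
    [0,0,-1.22],
    [0,0,-1.22],
    [0,0,-1.22],
    [0,0,-1.22],
    [0,0,-1.22],
    [0,0,-1.22],
    [0,0,-1.22],
    [0,0,-1.22],
    [0,0,-1.22],
  ],
  dp=[
    [0,-1.2,0],
    [-0.75,-10.49,1.35],
    [-0.75,-10.49,1.35],
    [-0.75,-10.49,1.35],
    [-0.75,-10.49,1.35],
    [-0.75,-10.49,1.35],
    [-0.75,-10.49,1.35],
    [-0.75,-10.49,1.35],
    [-0.75,-10.49,1.35],
    [-0.75,-10.49,1.35],
    [-0.75,-10.49,1.35],
    [-0.75,-10.49,1.35],
    [-0.75,-10.49,2.8],
    [-0.75,-10.49,2.8],
  ],
  hand=[0.3,0.3,0.3,0.3,0.3,0.3,0.3,0.3,0.3,0.3,0.3,0.3,0.3,0.3],
)

```text
time_s: 11.0
tcp_pos: [477.7, 124.1, 70.7]
eef_rot: [3.14, 0.033, -0.01]
ft_force: [-0.2, -0.3, 1.2]
grip_width: 60.5
grip_force: 0.0
```

```bash
python3 - <<'E'
from h import *
d=grab('wrist');rects(d,True);plan(flat([481.8,123.5,4],1.3))
E
```

```text
bar [480.7 122.8] L159 W30 yaw 1.4
bar [517.  296.3] L160 W30 yaw 6.8
bar [537.7 380. ] L159 W30 yaw 4.9
bar [533.3 213.5] L160 W30 yaw -8.1
now [477.9 124.3  71. ] yaw 1.2 t 11.05 w 60.7 gf 0.0 F [-0.1  0.8 -0.7] j [-0.41  0.57  0.05  2.24 -0.09  0.34 -1.82]
dp [0.085, 0.015, 1.34] rot [0.009, 0.059, -0.012] rows>=1.1 world [481.8 123.5   4. ]
```

jog_arm(
  delta_rot=[
    [0,0.06,0],
    [0,0.06,0],
    [0,0.06,0],
    [0,0.06,0],
    [0,0.06,0],
    [0,0.06,0],
    [0,0.06,0],
    [0,0.06,0],
    [0,0.06,0],
    [0,0.06,0],
    [0,0.06,0],
  ],
  dp=[
    [0.07,0.02,0.7],
    [0.07,0.02,1.2],
    [0.07,0.02,1.35],
    [0.07,0.02,1.35],
    [0.07,0.02,1.35],
    [0.07,0.02,1.35],
    [0.07,0.02,1.35],
    [0.07,0.02,1.35],
    [0.07,0.02,1.35],
    [0.07,0.02,0.35],
    [0.07,0.02,-0.65],
  ],
  hand=[0.3,0.3,0.3,0.3,-1,-1,-1,-1,-1,-1,-1],
  grip_force=45,
)

```text
time_s: 12.42
tcp_pos: [482.1, 124.6, 105.8]
eef_rot: [-3.141, -0.036, -0.003]
ft_force: [1.3, 0.4, -2.2]
grip_width: 30.2
grip_force: 4.5
```

```bash
python3 - <<'E'
from h import *
plan(flat([470,60,210],5),bedpose([3,-93,100]),bedpose([3,-93,30]),bedpose([3,-93,6]))
E
```

```text
now [482.1 124.6 105.8] yaw 1.3 t 12.43 w 30.2 gf 4.5 F [ 1.3  0.4 -2.2] j [-0.42  0.51  0.07  2.22 -0.09  0.41 -1.82]
dp [-0.267, 1.286, -2.085] rot [0.0, -0.02, -0.614] rows>=2.0 world [470.  60. 210.]
dp [1.213, 6.804, -1.411] rot [0.13, 1.977, -1.231] rows>=4.6 world [ 550.4 -214.1  176.4]
dp [1.499, 6.766, -0.041] rot [0.13, 1.977, -1.231] rows>=1.1 world [ 564.8 -211.9  108. ]
dp [1.597, 6.754, 0.429] rot [0.13, 1.977, -1.231] rows>=0.4 world [ 569.7 -211.2   84.5]
```

jog_arm(
  delta_rot=[
    [0,0,0],
    [0,0,0],
    [0,0,0],
    [0,0,0],
  ],
  dp=[
    [0,0,0],
    [0,0,0],
    [0,0,0],
    [0,0,0],
  ],
  hand=[-1,-1,-1,-1],
  grip_force=45,
)

```text
time_s: 12.92
tcp_pos: [482.2, 124.6, 104.2]
eef_rot: [-3.141, -0.036, -0.004]
ft_force: [-0.7, 0.7, -3.0]
grip_width: 29.1
grip_force: 45.0
```

```bash
python3 - <<'E'
from h import *
d=grab('wrist','pics/w3.png');rects(d,True,z=15)
plan(flat([470,60,210],5))
E
```

```text
bar [517.  296.4] L160 W30 yaw 6.8
bar [537.6 380.2] L160 W30 yaw 4.9
bar [533.3 213.5] L160 W30 yaw -8.1
now [482.3 124.6 104.4] yaw 1.3 t 12.97 w 29.2 gf 45.0 F [-0.1 -0.2 -2. ] j [-0.42  0.51  0.07  2.22 -0.09  0.41 -1.82]
dp [-0.271, 1.286, -2.113] rot [-0.0, -0.026, -0.614] rows>=2.0 world [470.  60. 210.]
```

View pics/w3.png

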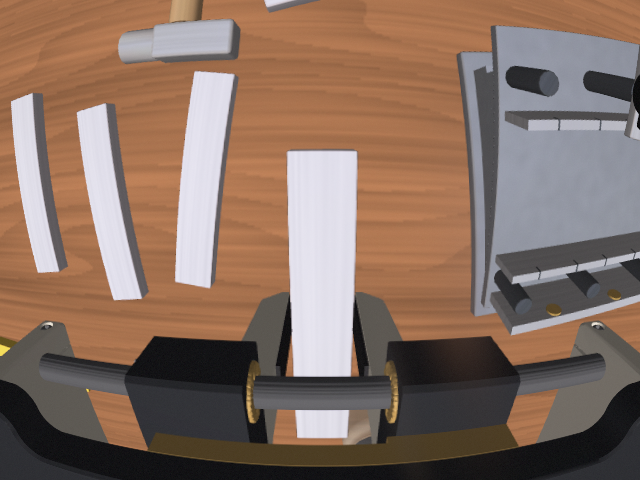

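The bar is still held, with ends at (322,152) and (322,437). The slackening has passed and I'll check for slip.

```bash
cat >> h.py <<'E'
def held(a,b,top=12):
    d=dict(np.load('wrist.npz'));s=sensors.read_state();r=Rm(s['eef_rot']);p=np.array(s['tcp_pos'])
    for q in(a,b):
        v=fray(d,q)@r;o=(np.array(d['eye'])-p)@r;print('tool frame end',(o+v*(-top-o[2])/v[2]).round(1))
E
python3 -c "
from h import *
held((322,152),(322,437))"
```

```text
tool frame end [ 76.6   0.2 -12. ]
tool frame end [-78.9   0.2 -12. ]
```

```bash
python3 -c "
from h import *
d=dict(np.load('wrist.npz'));s=sensors.read_state();r=Rm(s['eef_rot']);p=np.array(s['tcp_pos'])
for q in((322,160),(322,200),(322,250),(322,300),(322,425)):
    v=fray(d,q);vc=v@Rm(d['orientation']);z=np.median(d['range_z'][q[1]-2:q[1]+3,q[0]-3:q[0]+4]);P=d['eye']+v*z/vc[2];print(((P-p)@r).round(1))
plan(flat([470,60,210],5),bedpose([2,-93,100]),bedpose([2,-93,35]))"
```

```text
[73.1  0.2 -9. ]
[56.   0.2 -9.7]
[33.5  0.2 -9.4]
[ 9.2  0.2 -9.6]
[-70.9   0.2  -9.9]
now [482.3 124.6 104.4] yaw 1.3 t 12.97 w 29.2 gf 45.0 F [-0.1 -0.2 -2. ] j [-0.42  0.51  0.07  2.22 -0.09  0.41 -1.82]
dp [-0.271, 1.286, -2.113] rot [-0.0, -0.026, -0.614] rows>=2.0 world [470.  60. 210.]
dp [1.189, 6.807, -1.435] rot [0.13, 1.971, -1.231] rows>=4.6 world [ 549.4 -214.3  176.2]
dp [1.453, 6.772, -0.162] rot [0.13, 1.971, -1.231] rows>=1.0 world [ 562.8 -212.2  112.7]
```

jog_arm(
  delta_rot=[
    [0,0,-0.6],
    [0,0,-0.6],
    [0.13,1.97,-1.23],
    [0.13,1.97,-1.23],
    [0.13,1.97,-1.23],
    [0.13,1.97,-1.23],
    [0.13,1.97,-1.23],
    [0.13,1.97,-1.23],
    [0.13,1.97,-1.23],
    [0.13,1.97,-1.23],
    [0.13,1.97,-1.23],
    [0.13,1.97,-1.23],
    [0.13,1.97,-1.23],
  ],
  dp=[
    [-0.1,0.6,-1.1],
    [-0.27,1.29,-2.1],
    [0.1,2.5,-2],
    [0.4,3.5,-1.8],
    [0.7,4.5,-1.7],
    [0.9,5.5,-1.55],
    [1.2,6.8,-1.44],
    [1.2,6.8,-1.44],
    [1.2,6.8,-1.44],
    [1.2,6.8,-1.44],
    [1.46,6.77,-0.2],
    [1.46,6.77,-0.2],
    [1.46,6.77,-0.2],
  ],
  hand=[-1,-1,-1,-1,-1,-1,-1,-1,-1,-1,-1,-1,-1],
)

```text
time_s: 14.6
tcp_pos: [563.6, -211.0, 116.4]
eef_rot: [-3.098, -0.239, -0.328]
ft_force: [-0.6, -0.1, -2.5]
grip_width: 29.4
grip_force: 45.0
```

```bash
python3 - <<'E'
from h import *
d=grab('wrist','pics/w4.png')
plan(bedpose([4,-93,10]),bedpose([4,-93,5]))
E
```

```text
now [ 564.  -211.6  117.3] yaw 8.8 t 14.65 w 29.7 gf 45.0 F [ 0.  -0.2 -1.5] j [ 0.39  0.54 -0.1   2.11 -0.15  0.31 -0.97]
dp [-0.006, 0.009, 0.585] rot [0.003, -0.031, 0.008] rows>=0.5 world [ 569.8 -211.1   88.6]
dp [-0.007, 0.009, 0.685] rot [0.003, -0.031, 0.008] rows>=0.1 world [ 570.9 -211.    83.7]
```

View pics/w4.png

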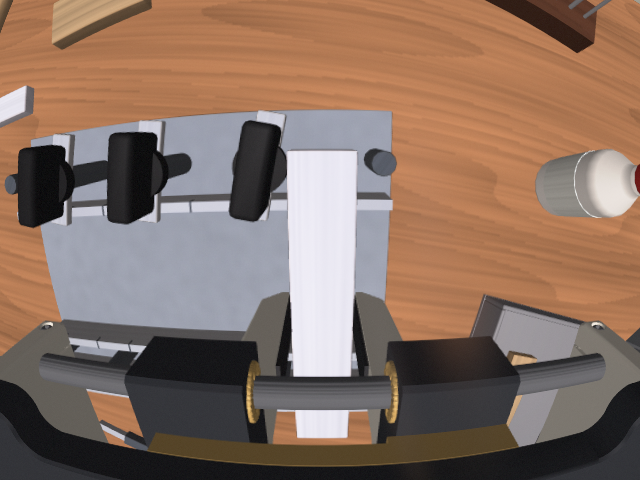

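The bar is held between knob 1 at (257,170) and the end pin at (383,163). I'll check it laterally against the pin and the rail end at (392,204).

```bash
python3 - <<'E'
from h import *
d=dict(np.load('wrist.npz'));s=sensors.read_state();r,t=bedT(*np.load('bed.npy'))
print('tcp bed',(np.array(s['tcp_pos'])-t)@r)
for n,p,z in[('pin',(384,163),10),('rail end',(392,204),0),('h1',(258,170),55.5)]:print(n,fbed(d,p,z).round(1))
held((322,150),(322,437),9.5)
E
```

```text
tcp bed [  4.2264015  -92.51817571  39.26756836]
pin [  73.6 -124.7   10. ]
rail end [  49.8 -131.8    0. ]
h1 [ 73.8 -66.   55.5]
tool frame end [77.2 -0.5 -9.5]
tool frame end [-81.3  -0.3  -9.5]
```

jog_arm(
  delta_rot=[
    [0,0,0],
    [0,0,0],
    [0,0,0],
    [0,0,0],
    [0,0,0],
    [0,0,0],
    [0,0,0],
  ],
  dp=[
    [0,0.01,0.3],
    [0,0.01,0.5],
    [0,0.01,0.62],
    [0,0.01,0.68],
    [0,0.01,0.68],
    [-0.03,0.01,0.68],
    [-0.06,0.01,0.68],
  ],
  hand=[-1,-1,-1,-1,-1,-1,-1],
)

```text
time_s: 15.52
tcp_pos: [570.0, -211.4, 84.2]
eef_rot: [-3.099, -0.238, -0.337]
ft_force: [-1.5, 4.9, 22.8]
grip_width: 29.5
grip_force: 45.0
```

```bash
cat >> h.py <<'E'
def tb():
    s=sensors.read_state();r,t=bedT(*np.load('bed.npy'));print('tcp bed',((np.array(s['tcp_pos'])-t)@r).round(1),'F bed',(np.array(s['ft_force'])@r).round(1),'w',round(s['grip_width'],1))
E
python3 -c "
from h import *
tb()"
```

```text
tcp bed [  3.2 -93.3   5.6] F bed [ 4.   5.1 22.4] w 29.5
```

jog_arm(
  delta_rot=[
    [0,0,0],
    [0,0,0],
    [0,0,0],
    [0,0,0],
  ],
  dp=[
    [0,0,-0.015],
    [-0.03,0,-0.015],
    [-0.06,0,-0.015],
    [-0.06,0,-0.015],
  ],
  hand=[-1,-1,-1,-1],
)

```text
time_s: 16.02
tcp_pos: [568.4, -212.3, 83.9]
eef_rot: [-3.1, -0.238, -0.34]
ft_force: [2.7, 2.2, 13.2]
grip_width: 29.4
grip_force: 45.0
```

```bash
python3 -c "
from h import *
tb()"
```

```text
tcp bed [  1.5 -93.9   5.7] F bed [ 5.7  1.8 12.2] w 29.4
```

jog_arm(
  delta_rot=[
    [0,0,0],
    [0,0,0],
    [0,0,0],
  ],
  dp=[
    [-0.02,0,-0.01],
    [-0.05,0,-0.01],
    [-0.05,0,-0.01],
  ],
  hand=[-1,-1,-1],
)

```text
time_s: 16.4
tcp_pos: [568.3, -212.3, 83.9]
eef_rot: [-3.099, -0.24, -0.345]
ft_force: [11.4, 3.1, 3.6]
grip_width: 29.3
grip_force: 45.0
```

```bash
python3 -c "
from h import *
tb()"
```

```text
tcp bed [  1.4 -93.9   5.8] F bed [12.2  1.3  1.1] w 29.3
```

```bash
python3 -c "
from h import *
plan(bedpose([2,-93,110]),flat([528,214,100],-8.1))"
```

```text
now [ 568.3 -212.3   83.9] yaw 8.9 t 16.4 w 29.3 gf 45.0 F [11.4  3.1  3.6] j [ 0.4   0.59 -0.11  2.13 -0.15  0.22 -0.97]
dp [0.038, -0.013, -2.084] rot [0.026, -0.116, 0.021] rows>=1.7 world [ 547.4 -214.6  186. ]
dp [0.575, -8.548, -0.227] rot [-0.283, -2.105, 2.812] rows>=7.0 world [528. 214. 100.]
```

jog_arm(
  delta_rot=[
    [0,0,0],
    [0,0,0],
    [0,0,0],
    [0,0,0],
    [0,0,0],
    [0,0,0],
    [0,0,0],
    [-0.2,-1.5,1.5],
    [-0.28,-2.1,2.8],
    [-0.28,-2.1,2.8],
    [-0.28,-2.1,2.8],
    [-0.28,-2.1,2.8],
    [-0.28,-2.1,2.8],
    [-0.28,-2.1,2.8],
    [-0.28,-2.1,2.8],
    [-0.28,-2.1,2.8],
  ],
  dp=[
    [0,0,0],
    [0,0,0],
    [0,0,0],
    [0,0,0],
    [0,0,-0.8],
    [0,0,-1.6],
    [0.04,0,-2.2],
    [0.1,-1.2,-2.4],
    [0.2,-2.4,-2.4],
    [0.2,-3.6,-2.3],
    [0.3,-4.8,-2.1],
    [0.4,-6,-1.8],
    [0.57,-7.2,-1],
    [0.57,-8.55,-0.23],
    [0.57,-8.55,-0.23],
    [0.57,-8.55,-0.23],
  ],
  hand=[0,0,0,0,0,0,0,0.3,0.3,0.3,0.3,0.3,0.3,0.3,0.3,0.3],
)

```text
time_s: 18.4
tcp_pos: [521.2, 216.5, 97.4]
eef_rot: [-3.133, 0.215, 0.02]
ft_force: [-0.4, -0.6, -0.2]
grip_width: 60.5
grip_force: 0.0
```

```bash
cat >> h.py <<'E'
def bars_on_jig(d):
    """long light rects, on the place-top plane of the bed, from the top view"""
    r,t=bedT(*np.load('bed.npy'));hsv=cv2.cvtColor(d['img'],cv2.COLOR_RGB2HSV);m=((hsv[...,1]<45)&(hsv[...,2]>150)).astype(np.uint8)
    for k in cv2.findContours(m,0,cv2.CHAIN_APPROX_NONE)[0]:
        if cv2.contourArea(k)<300: continue
        P=[]
        for q in k[:,0,:]:
            v=(ray(d,q,0)-d['eye'])@r;o=(np.array(d['eye'])-t)@r;P.append((o+v*(15-o[2])/v[2])[:2])
        P=np.array(P,np.float32);c=P.mean(0)
        if abs(c[1])<140 and abs(c[0])<60:
            R_=cv2.minAreaRect(P);b=cv2.boxPoints(R_);e=max([b[1]-b[0],b[2]-b[1]],key=np.linalg.norm);print('on jig',np.round(R_[0],1),np.round(R_[1],0),'yaw',round((np.degrees(np.arctan2(e[1],e[0]))+90)%180-90,1))
E
python3 -c "
from h import *
d=grab('top');bars_on_jig(d);rects(grab('wrist'),True);plan(flat([533.3,213.5,3],-8.1))"
```

```text
on jig [ -1.  -93.1] [ 26. 158.] yaw -0.1
bar [543.  380.5] L149 W30 yaw 4.9
bar [533.4 213.4] L159 W30 yaw -8.1
now [522.3 213.1  98.9] yaw -8.1 t 18.5 w 60.3 gf 0.0 F [ 0.3 -0.2  0.1] j [-0.56  0.58  0.11  2.07 -0.13  0.51 -2.06]
dp [0.237, -0.04, 1.915] rot [0.003, 0.104, -0.004] rows>=1.5 world [533.3 213.5   3. ]
```

jog_arm(
  delta_rot=[
    [0,0.1,0],
    [0,0.1,0],
    [0,0.1,0],
    [0,0.1,0],
    [0,0.1,0],
    [0,0.1,0],
    [0,0.1,0],
    [0,0.1,0],
    [0,0.1,0],
    [0,0.1,0],
    [0,0.1,0],
    [0,0.1,0],
    [0,0.1,0],
    [0,0.1,0],
    [0,0.1,0],
  ],
  dp=[
    [0.24,-0.02,0.6],
    [0.24,-0.02,1.2],
    [0.24,-0.02,1.7],
    [0.24,-0.02,1.9],
    [0.24,-0.02,1.9],
    [0.24,-0.02,1.9],
    [0.24,-0.02,1.9],
    [0.24,-0.02,1.9],
    [0.24,-0.02,1.9],
    [0.24,-0.02,1.9],
    [0.24,-0.02,1.9],
    [0.24,-0.02,1.3],
    [0.24,-0.02,0.3],
    [0.24,-0.02,-0.4],
    [0.24,-0.02,-0.4],
  ],
  hand=[0.3,0.3,0.3,0.3,0.3,-1,-1,-1,-1,-1,-1,-1,-1,-1,-1],
  grip_force=45,
)

```text
time_s: 20.38
tcp_pos: [535.9, 213.5, 121.1]
eef_rot: [-3.131, 0.222, -0.006]
ft_force: [-0.6, -0.2, -2.1]
grip_width: 29.6
grip_force: 45.0
```

```bash
python3 - <<'E'
from h import *
plan(flat([500,130,220],0),bedpose([4,-31,110]),bedpose([4,-31,40]))
E
```

```text
now [535.9 213.5 121.1] yaw -8.1 t 20.38 w 29.6 gf 45.0 F [-0.6 -0.2 -2.1] j [-0.56  0.55  0.12  2.04 -0.12  0.55 -2.06]
dp [-0.468, 1.749, -1.984] rot [-0.027, -0.036, -1.354] rows>=2.1 world [500. 130. 220.]
dp [1.12, 7.241, -1.324] rot [0.27, 1.948, -2.801] rows>=4.6 world [ 539.9 -153.   186.4]
dp [1.393, 7.161, 0.047] rot [0.27, 1.948, -2.801] rows>=1.1 world [ 554.3 -150.8  118. ]
```

jog_arm(
  delta_rot=[
    [0,0,-0.6],
    [0,0,-1.35],
    [0,0.5,-1.8],
    [0.27,1.95,-2.8],
    [0.27,1.95,-2.8],
    [0.27,1.95,-2.8],
    [0.27,1.95,-2.8],
    [0.27,1.95,-2.8],
    [0.27,1.95,-2.8],
    [0.27,1.95,-2.8],
    [0.27,1.95,-2.8],
    [0.27,1.95,-2.8],
    [0.27,1.95,-2.8],
  ],
  dp=[
    [-0.2,0.8,-1],
    [-0.47,1.75,-2],
    [-0.1,2.8,-1.9],
    [0.2,4,-1.7],
    [0.6,5.2,-1.55],
    [0.9,6.4,-1.4],
    [1.12,7.24,-1.32],
    [1.12,7.24,-1.32],
    [1.12,7.24,-1.32],
    [1.12,7.24,-1.32],
    [1.28,7.2,-0.55],
    [1.28,7.2,-0.55],
    [1.28,7.2,-0.55],
  ],
  hand=[-1,-1,-1,-1,-1,-1,-1,-1,-1,-1,-1,-1,-1],
)

```text
time_s: 22.0
tcp_pos: [547.2, -151.6, 146.8]
eef_rot: [-3.101, -0.239, -0.32]
ft_force: [-0.6, 0.3, -1.8]
grip_width: 29.6
grip_force: 45.0
```

```bash
cat >> h.py <<'E'
def heldauto():
    d=grab('wrist');s=sensors.read_state();r=Rm(s['eef_rot']);p=np.array(s['tcp_pos']);c=[]
    hsv=cv2.cvtColor(d['img'],cv2.COLOR_RGB2HSV);m=((hsv[...,1]<45)&(hsv[...,2]>140)).astype(np.uint8);col=m[:,322]
    rows=np.nonzero(col)[0];rows=rows[rows>100];a,b=(322,rows.min()),(322,rows[rows<470].max());print(a,b)
    for q in((322,160),(322,200),(322,250)):
        v=fray(d,q);vc=v@Rm(d['orientation']);z=np.median(d['range_z'][q[1]-2:q[1]+3,q[0]-3:q[0]+4]);c.append(((d['eye']+v*z/vc[2])-p)@r)
    top=-np.median(np.array(c)[:,2]);print('top',top.round(1),'contact TCP z',round(15-top,1));held(a,b,top);tb()
E
python3 - <<'E'
from h import *
heldauto()
plan(bedpose([4,-31,20]),bedpose([4,-31,3]))
E
```

```text
(322, np.int64(112)) (322, np.int64(437))
top 11.0 contact TCP z 4.0
tool frame end [ 93.4  -0.2 -11. ]
tool frame end [-79.9  -0.  -11. ]
tcp bed [  3.3 -31.1  70. ] F bed [ 0.2 -0.5 -1.8] w 29.4
now [ 547.4 -151.9  147.1] yaw 8.8 t 22.05 w 29.4 gf 45.0 F [ 0.6 -0.4 -1.7] j [ 0.26  0.46 -0.07  2.17 -0.13  0.33 -1.09]
dp [0.018, -0.003, 1.0] rot [0.013, 0.031, 0.011] rows>=0.8 world [ 558.4 -150.2   98.4]
dp [0.019, -0.003, 1.34] rot [0.013, 0.031, 0.011] rows>=0.3 world [ 561.9 -149.6   81.8]
```

jog_arm(
  delta_rot=[
    [0,0,0],
    [0,0,0],
    [0,0,0],
    [0,0,0],
    [0,0,0],
    [0,0,0],
    [0,0,0],
    [0,0,0],
    [0,0,0],
    [0,0,0],
  ],
  dp=[
    [0,0,0.4],
    [0,0,0.8],
    [0,0,1.1],
    [0,0,1.25],
    [0,0,1.31],
    [0,0,1.31],
    [-0.04,0,1.31],
    [-0.08,0,1.31],
    [-0.12,0,1.31],
    [-0.12,0,1.31],
  ],
  hand=[-1,-1,-1,-1,-1,-1,-1,-1,-1,-1],
)

```text
time_s: 23.3
tcp_pos: [557.3, -151.6, 82.3]
eef_rot: [-3.102, -0.237, -0.329]
ft_force: [3.8, 1.4, 5.7]
grip_width: 29.8
grip_force: 45.0
```

```bash
python3 -c "
from h import *
tb()"
```

```text
tcp bed [ -0.6 -32.2   4.6] F bed [5.  0.8 4.7] w 29.8
```

jog_arm(
  delta_rot=[
    [0,0,0],
    [0,0,0],
    [0,0,0],
  ],
  dp=[
    [-0.03,-0.01,0],
    [-0.06,-0.02,0],
    [-0.06,-0.02,0],
  ],
  hand=[-1,-1,-1],
)

```text
time_s: 23.68
tcp_pos: [557.2, -151.3, 82.4]
eef_rot: [-3.103, -0.239, -0.337]
ft_force: [11.0, 1.0, 2.7]
grip_width: 29.3
grip_force: 45.0
```

```bash
python3 -c "
from h import *
tb();plan(bedpose([2,-31,110]),flat([500,297,100],6.8))"
```

```text
tcp bed [ -0.7 -31.9   4.7] F bed [11.3 -0.7  0.4] w 29.3
now [ 557.2 -151.3   82.4] yaw 8.8 t 23.68 w 29.3 gf 45.0 F [11.   1.   2.7] j [ 0.27  0.57 -0.09  2.2  -0.13  0.17 -1.09]
dp [0.066, -0.008, -2.107] rot [0.045, -0.06, 0.016] rows>=1.7 world [ 537.9 -153.3  186. ]
dp [0.316, -9.033, -0.337] rot [0.012, -2.061, 0.331] rows>=7.4 world [500. 297. 100.]
```

jog_arm(
  delta_rot=[
    [0,0,0],
    [0,0,0],
    [0,0,0],
    [0,0,0],
    [0,0,0],
    [0,0,0],
    [0,0,0],
    [0,-1,0.1],
    [0,-2.06,0.33],
    [0,-2.06,0.33],
    [0,-2.06,0.33],
    [0,-2.06,0.33],
    [0,-2.06,0.33],
    [0,-2.06,0.33],
    [0,-2.06,0.33],
    [0,-2.06,0.33],
    [0,-2.06,0.33],
  ],
  dp=[
    [0,0,0],
    [0,0,0],
    [0,0,0],
    [0,0,0],
    [0.02,0,-0.8],
    [0.04,0,-1.6],
    [0.06,0,-2.2],
    [0.1,-1.2,-2.4],
    [0.15,-2.4,-2.4],
    [0.2,-3.6,-2.3],
    [0.25,-4.8,-2.1],
    [0.3,-6,-1.8],
    [0.3,-7.2,-1.2],
    [0.32,-8.2,-0.6],
    [0.32,-9.03,-0.35],
    [0.32,-9.03,-0.35],
    [0.32,-9.03,-0.35],
  ],
  hand=[-0.1,-0.1,-0.1,-0.1,-0.1,-0.1,-0.1,0.3,0.3,0.3,0.3,0.3,0.3,0.3,0.3,0.3,0.3],
)

```text
time_s: 25.8
tcp_pos: [494.9, 296.4, 99.9]
eef_rot: [-3.136, -0.185, 0.017]
ft_force: [-0.6, -0.4, 0.0]
grip_width: 60.5
grip_force: 0.0
```

```bash
python3 -c "
from h import *
d=grab('top');bars_on_jig(d);rects(d);rects(grab('wrist'),True);plan(flat([517.1,296.5,3],6.8))"
```

```text
on jig [ -1.4 -31. ] [158.  26.] yaw 0.1
on jig [ -1.  -93.1] [158.  26.] yaw 0.0
bar [ 565.3 -164.6] L166 W27 yaw 6.6
bar [ 575.6 -229. ] L167 W28 yaw 5.9
bar [517.1 296.4] L160 W30 yaw 6.8
bar [537.7 380.3] L160 W30 yaw 4.8
now [495.5 295.7 100.5] yaw 6.6 t 25.9 w 60.3 gf 0.0 F [-0.2 -0.7  0.5] j [-0.67  0.59  0.05  2.04 -0.07  0.53 -2.02]
dp [0.45, 0.038, 1.945] rot [-0.015, 0.093, -0.026] rows>=1.6 world [517.1 296.5   3. ]
```

jog_arm(
  delta_rot=[
    [0,0.09,0],
    [0,0.09,0],
    [0,0.09,0],
    [0,0.09,0],
    [0,0.09,0],
    [0,0.09,0],
    [0,0.09,0],
    [0,0.09,0],
    [0,0.09,0],
    [0,0.09,0],
    [0,0.09,0],
    [0,0.09,0],
    [0,0.09,0],
    [0,0.09,0],
    [0,0.09,0],
  ],
  dp=[
    [0.42,0.02,0.6],
    [0.42,0.02,1.2],
    [0.42,0.02,1.7],
    [0.42,0.02,1.93],
    [0.42,0.02,1.93],
    [0.42,0.02,1.93],
    [0.42,0.02,1.93],
    [0.42,0.02,1.93],
    [0.42,0.02,1.93],
    [0.42,0.02,1.93],
    [0.42,0.02,1.93],
    [0.42,0.02,1.3],
    [0.42,0.02,0.3],
    [0.42,0.02,-0.4],
    [0.42,0.02,-0.4],
  ],
  hand=[0.3,0.3,0.3,0.3,0.3,-1,-1,-1,-1,-1,-1,-1,-1,-1,-1],
  grip_force=45,
)

```text
time_s: 27.78
tcp_pos: [517.4, 299.6, 122.2]
eef_rot: [-3.132, -0.185, -0.005]
ft_force: [-0.2, 0.7, -2.9]
grip_width: 29.0
grip_force: 45.0
```

```bash
python3 - <<'E'
from h import *
plan(flat([500,150,220],8),bedpose([4,31,110]),bedpose([4,31,70]))
E
```

```text
now [517.4 299.6 122.2] yaw 6.8 t 27.77 w 29.0 gf 45.0 F [-0.2  0.7 -2.9] j [-0.66  0.57  0.06  1.99 -0.06  0.58 -2.01]
dp [-0.69, 2.922, -1.971] rot [-0.04, -0.031, -0.207] rows>=2.9 world [500. 150. 220.]
dp [-0.656, 7.797, -1.32] rot [-0.005, 1.968, -0.332] rows>=3.9 world [530.5 -91.7 186.4]
dp [-0.493, 7.795, -0.537] rot [-0.005, 1.968, -0.332] rows>=0.6 world [538.7 -90.5 147.3]
```

jog_arm(
  delta_rot=[
    [0,0,0],
    [0,0,-0.1],
    [0,0,-0.2],
    [0,1,-0.3],
    [0,1.97,-0.33],
    [0,1.97,-0.33],
    [0,1.97,-0.33],
    [0,1.97,-0.33],
    [0,1.97,-0.33],
    [0,1.97,-0.33],
    [0,1.97,-0.33],
    [0,1.97,-0.33],
    [0,1.97,-0.33],
    [0,1.97,-0.33],
  ],
  dp=[
    [-0.2,1,-0.8],
    [-0.4,2,-1.6],
    [-0.69,2.9,-2],
    [-0.69,4,-1.9],
    [-0.67,5,-1.7],
    [-0.66,6.2,-1.5],
    [-0.66,7.2,-1.35],
    [-0.66,7.8,-1.32],
    [-0.66,7.8,-1.32],
    [-0.66,7.8,-1.32],
    [-0.66,7.8,-1.32],
    [-0.49,7.8,-0.54],
    [-0.49,7.8,-0.54],
    [-0.49,7.8,-0.54],
  ],
  hand=[-1,-1,-1,-1,-1,-1,-1,-1,-1,-1,-1,-1,-1,-1],
)

```text
time_s: 29.52
tcp_pos: [537.7, -90.8, 146.6]
eef_rot: [-3.102, -0.238, -0.32]
ft_force: [-0.2, -0.1, -2.5]
grip_width: 29.3
grip_force: 45.0
```

```bash
python3 - <<'E'
from h import *
heldauto()
plan(bedpose([4,31,20]),bedpose([4,31,3]))
E
```

```text
(322, np.int64(112)) (322, np.int64(435))
top 11.6 contact TCP z 3.4
tool frame end [ 93.3  -0.2 -11.6]
tool frame end [-77.6   0.  -11.6]
tcp bed [ 3.1 30.5 69.8] F bed [ 0.   0.6 -2.1] w 29.4
now [537.9 -91.1 147. ] yaw 8.8 t 29.57 w 29.4 gf 45.0 F [ 0.4  0.7 -2.1] j [ 0.13  0.43 -0.05  2.22 -0.1   0.29 -1.24]
dp [0.021, -0.011, 0.997] rot [0.014, 0.031, 0.009] rows>=0.8 world [549.  -88.9  98.4]
dp [0.022, -0.011, 1.337] rot [0.014, 0.031, 0.009] rows>=0.3 world [552.5 -88.4  81.8]
```

jog_arm(
  delta_rot=[
    [0,0,0],
    [0,0,0],
    [0,0,0],
    [0,0,0],
    [0,0,0],
    [0,0,0],
    [0,0,0],
    [0,0,0],
    [0,0,0],
    [0,0,0],
  ],
  dp=[
    [0,-0.01,0.4],
    [0,-0.01,0.8],
    [0,-0.01,1.1],
    [0,-0.01,1.26],
    [0,-0.01,1.32],
    [0,-0.01,1.32],
    [-0.04,-0.02,1.32],
    [-0.08,-0.02,1.32],
    [-0.13,-0.02,1.32],
    [-0.17,-0.02,1.32],
  ],
  hand=[-1,-1,-1,-1,-1,-1,-1,-1,-1,-1],
)

```text
time_s: 30.82
tcp_pos: [545.8, -89.8, 81.4]
eef_rot: [-3.102, -0.237, -0.33]
ft_force: [6.2, 2.0, 4.5]
grip_width: 29.4
grip_force: 45.0
```

```bash
python3 -c "
from h import *
tb()"
```

```text
tcp bed [-2.8 30.5  4.1] F bed [7.3 1.1 3.1] w 29.4
```

jog_arm(
  delta_rot=[
    [0,0,0],
    [0,0,0],
    [0,0,0],
  ],
  dp=[
    [-0.02,0,0],
    [-0.04,0,0],
    [-0.04,0,0],
  ],
  hand=[-1,-1,-1],
)

```text
time_s: 31.2
tcp_pos: [545.7, -89.9, 81.4]
eef_rot: [-3.102, -0.238, -0.335]
ft_force: [7.7, 1.9, 4.2]
grip_width: 29.3
grip_force: 45.0
```

```bash
python3 -c "
from h import *
tb();plan(bedpose([2,31,110]),flat([520,381,100],4.9))"
```

```text
tcp bed [-2.8 30.5  4.1] F bed [8.6 0.7 2.4] w 29.3
now [545.7 -89.9  81.4] yaw 8.8 t 31.2 w 29.3 gf 45.0 F [7.7 1.9 4.2] j [ 0.14  0.56 -0.07  2.26 -0.1   0.12 -1.23]
dp [0.108, -0.002, -2.118] rot [0.032, -0.052, 0.011] rows>=1.7 world [528.5 -92.  186. ]
dp [0.99, -9.385, -0.198] rot [-0.036, -2.053, 0.643] rows>=7.7 world [520. 381. 100.]
```

jog_arm(
  delta_rot=[
    [0,0,0],
    [0,0,0],
    [0,0,0],
    [0,0,0],
    [0,0,0],
    [0,0,0],
    [0,0,0],
    [0,-1,0.3],
    [0,-2.05,0.64],
    [0,-2.05,0.64],
    [0,-2.05,0.64],
    [0,-2.05,0.64],
    [0,-2.05,0.64],
    [0,-2.05,0.64],
    [0,-2.05,0.64],
    [0,-2.05,0.64],
    [0,-2.05,0.64],
    [0,-2.05,0.64],
  ],
  dp=[
    [0,0,0],
    [0,0,0],
    [0,0,0],
    [0,0,0],
    [0.03,0,-0.8],
    [0.06,0,-1.6],
    [0.1,0,-2.2],
    [0.2,-1.2,-2.4],
    [0.3,-2.4,-2.4],
    [0.4,-3.6,-2.3],
    [0.5,-4.8,-2.1],
    [0.6,-6,-1.8],
    [0.8,-7.2,-1.5],
    [0.9,-8.2,-1.2],
    [0.99,-9.35,-1.2],
    [0.99,-9.35,-1.2],
    [0.99,-9.35,-1.2],
    [0.99,-9.35,-1.2],
  ],
  hand=[-0.1,-0.1,-0.1,-0.1,-0.1,-0.1,-0.1,0.3,0.3,0.3,0.3,0.3,0.3,0.3,0.3,0.3,0.3,0.3],
)

```text
time_s: 33.45
tcp_pos: [506.2, 375.8, 147.5]
eef_rot: [-3.135, -0.131, 0.015]
ft_force: [-0.2, 0.1, -0.3]
grip_width: 60.7
grip_force: 0.0
```

```bash
python3 -c "
from h import *
d0=dict(np.load('scene.npz'));W=world(d0)
for u,v in((446,252),(455,249),(465,245),(474,242)):
    w=W[v-3:v+4,u-1:u+2].reshape(-1,3);print('vise handle',w[w[:,2].argmax()].round(0))
d=grab('top');bars_on_jig(d);rects(d);rects(grab('wrist'),True);plan(flat([537.7,380.3,3],4.8))"
```

```text
vise handle [581. 473. 105.]
vise handle [567. 496. 108.]
vise handle [553. 524. 102.]
vise handle [540. 547. 110.]
on jig [-1.7 31.2] [ 26. 158.] yaw -0.1
on jig [ -1.4 -31.1] [158.  26.] yaw 0.1
on jig [ -1.  -93.1] [ 26. 158.] yaw -0.1
bar [554.9 -99.9] L167 W27 yaw 6.7
bar [ 565.2 -164.5] L166 W27 yaw 6.4
bar [ 575.6 -229.1] L167 W28 yaw 6.0
bar [537.9 380.2] L159 W30 yaw 4.8
now [506.2 376.1 147.6] yaw 4.8 t 33.55 w 60.8 gf 0.0 F [0.1 0.2 0.2] j [-0.77  0.57  0.07  1.89 -0.08  0.69 -2.14]
dp [0.66, -0.017, 2.886] rot [-0.045, 0.087, -0.001] rows>=2.4 world [537.7 380.3   3. ]
```

The vise handle's end is at (581,473,105), close to the gripper body. I'll grip the last bar 20 mm towards the robot for clearance.

jog_arm(
  delta_rot=[
    [0,0.09,0],
    [0,0.09,0],
    [0,0.09,0],
    [0,0.09,0],
    [0,0.09,0],
    [0,0.09,0],
    [0,0.09,0],
    [0,0.09,0],
    [0,0.09,0],
    [0,0.09,0],
    [0,0.09,0],
    [0,0.09,0],
    [0,0.09,0],
    [0,0.09,0],
    [0,0.09,0],
    [0,0.09,0],
  ],
  dp=[
    [0.26,-0.01,0.6],
    [0.26,-0.01,1.2],
    [0.26,-0.01,1.9],
    [0.26,-0.01,2.6],
    [0.26,-0.01,2.88],
    [0.26,-0.01,2.88],
    [0.26,-0.01,2.88],
    [0.26,-0.01,2.88],
    [0.26,-0.01,2.88],
    [0.26,-0.01,2.88],
    [0.26,-0.01,2.88],
    [0.26,-0.01,2.88],
    [0.26,-0.01,2.2],
    [0.26,-0.01,1.2],
    [0.26,-0.01,0.3],
    [0.26,-0.01,0.3],
  ],
  hand=[0.3,0.3,0.3,0.3,0.3,0.3,-1,-1,-1,-1,-1,-1,-1,-1,-1,-1],
  grip_force=55,
)

```text
time_s: 35.55
tcp_pos: [520.0, 380.4, 135.8]
eef_rot: [-3.13, -0.134, -0.007]
ft_force: [0.2, -0.2, -1.5]
grip_width: 29.2
grip_force: 55.0
```

```bash
python3 - <<'E'
from h import *
plan(flat([500,200,220],8),bedpose([-15,93,110]),bedpose([-15,93,70]))
E
```

```text
now [520.  380.4 135.8] yaw 4.9 t 35.55 w 29.2 gf 55.0 F [ 0.2 -0.2 -1.5] j [-0.77  0.59  0.07  1.87 -0.07  0.67 -2.13]
dp [-0.698, 3.545, -1.719] rot [-0.08, -0.05, -0.516] rows>=3.2 world [500. 200. 220.]
dp [-1.047, 8.205, -1.009] rot [-0.012, 1.949, -0.644] rows>=3.8 world [502.7 -33.3 182.5]
dp [-0.885, 8.2, -0.226] rot [-0.012, 1.949, -0.644] rows>=0.6 world [510.9 -32.  143.4]
```

jog_arm(
  delta_rot=[
    [0,0,0],
    [0,0,-0.2],
    [0,0,-0.5],
    [0,0,-0.5],
    [0,1,-0.6],
    [0,1.95,-0.64],
    [0,1.95,-0.64],
    [0,1.95,-0.64],
    [0,1.95,-0.64],
    [0,1.95,-0.64],
    [0,1.95,-0.64],
    [0,1.95,-0.64],
    [0,1.95,-0.64],
    [0,1.95,-0.64],
    [0,1.95,-0.64],
  ],
  dp=[
    [-0.2,0.9,-0.6],
    [-0.4,1.9,-1.2],
    [-0.6,2.8,-1.7],
    [-0.7,3.6,-1.72],
    [-0.8,4.8,-1.6],
    [-0.9,5.8,-1.4],
    [-1,6.8,-1.2],
    [-1.05,7.8,-1.05],
    [-1.05,8.2,-1.01],
    [-1.05,8.2,-1.01],
    [-1.05,8.2,-1.01],
    [-1.05,8.2,-1.01],
    [-0.88,8.2,-0.23],
    [-0.88,8.2,-0.23],
    [-0.88,8.2,-0.23],
  ],
  hand=[-1,-1,-1,-1,-1,-1,-1,-1,-1,-1,-1,-1,-1,-1,-1],
)

```text
time_s: 37.42
tcp_pos: [509.5, -32.5, 142.2]
eef_rot: [-3.102, -0.238, -0.318]
ft_force: [0.0, -0.6, -1.8]
grip_width: 29.3
grip_force: 55.0
```

```bash
python3 - <<'E'
from h import *
heldauto()
cv2.imwrite('pics/w5.png',np.load('wrist.npz')['img'][:,:,::-1])
E
```

```text
(322, np.int64(101)) (322, np.int64(412))
top 11.2 contact TCP z 3.8
tool frame end [ 97.9  -0.1 -11.2]
tool frame end [-59.2   0.  -11.2]
tcp bed [-16.3  92.5  69.5] F bed [-0.6  0.4 -1.1] w 29.6
```

View pics/w5.png

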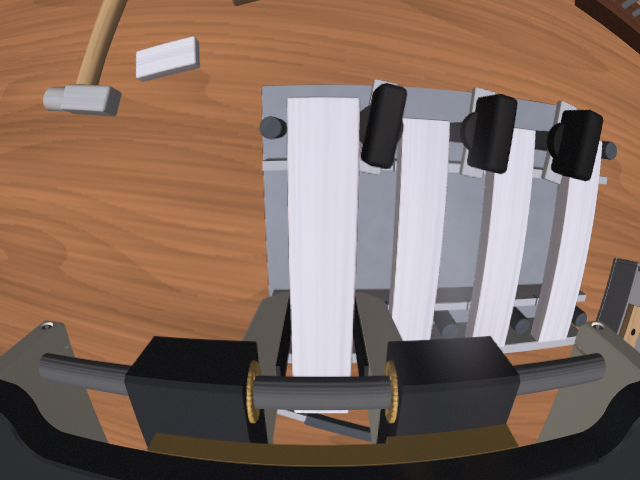

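The last bar hangs over place 4, left of knob 3 at (384,125), and the other three bars are seated. Lowering.

jog_arm(
  delta_rot=[
    [0,0,0],
    [0,0,0],
    [0,0,0],
    [0,0,0],
    [0,0,0],
    [0,0,0],
    [0,0,0],
    [0,0,0],
    [0,0,0],
    [0,0,0],
    [0,0,0],
  ],
  dp=[
    [0,-0.01,0.4],
    [0,-0.01,0.8],
    [0,-0.01,1.1],
    [0,-0.01,1.25],
    [0,-0.01,1.31],
    [0,-0.01,1.31],
    [-0.04,-0.02,1.31],
    [-0.08,-0.02,1.31],
    [-0.12,-0.02,1.31],
    [-0.16,-0.02,1.31],
    [-0.17,-0.02,1.31],
  ],
  hand=[-1,-1,-1,-1,-1,-1,-1,-1,-1,-1,-1],
)

```text
time_s: 38.85
tcp_pos: [517.8, -31.3, 78.1]
eef_rot: [-3.102, -0.237, -0.329]
ft_force: [6.7, -0.6, -1.3]
grip_width: 29.5
grip_force: 55.0
```

```bash
python3 -c "
from h import *
tb();plan(bedpose([-20,93,110]))"
```

```text
tcp bed [-21.8  92.7   4.7] F bed [ 6.1 -1.6 -2.6] w 29.5
now [517.8 -31.3  78.1] yaw 8.8 t 38.85 w 29.5 gf 55.0 F [ 6.7 -0.6 -1.3] j [ 0.12  0.55 -0.21  2.33  1.    0.11 -2.46]
dp [0.039, -0.0, -2.106] rot [0.026, -0.016, 0.007] rows>=1.7 world [497.9 -34.  181.4]
```

jog_arm(
  delta_rot=[
    [0,0,0],
    [0,0,0],
    [0,0,0],
    [0,0,0],
    [0,0,0],
    [0,0,0],
    [0,0,0],
    [0,0,0],
    [0,0,0],
  ],
  dp=[
    [0,0,0],
    [0,0,0],
    [0,0,0],
    [0,0,0],
    [0,0,-0.4],
    [0,0,-0.9],
    [0,0,-1.5],
    [0,0,-2.1],
    [0,0,-2.1],
  ],
  hand=[-0.1,-0.1,-0.1,-0.1,-0.1,-0.1,-0.1,-0.1,-0.1],
)

```text
time_s: 39.98
tcp_pos: [493.8, -35.1, 180.2]
eef_rot: [-3.103, -0.235, -0.323]
ft_force: [0.2, -1.0, -0.8]
grip_width: 42.0
grip_force: 0.0
```

```bash
python3 -c "
from h import *
d=grab('top');bars_on_jig(d)
w=grab('wrist','pics/w6.png')
plan(bedpose([-20,93,150]),bedpose([-20,62,110],170))"
```

```text
on jig [ -1.  -93.1] [ 26. 158.] yaw -0.1
now [493.3 -35.  178.4] yaw 8.7 t 40.08 w 41.9 gf 0.0 F [-0.3 -0.5  0.1] j [ 0.51  0.4  -0.7   2.27  0.64  0.43 -2.12]
dp [0.099, -0.005, -0.84] rot [0.022, 0.045, -0.007] rows>=0.7 world [489.6 -35.3 220.6]
dp [0.104, 0.613, -0.039] rot [-0.064, 0.038, -28.34] rows>=15.9 world [502.6 -64.7 181.4]
```

View pics/w6.png

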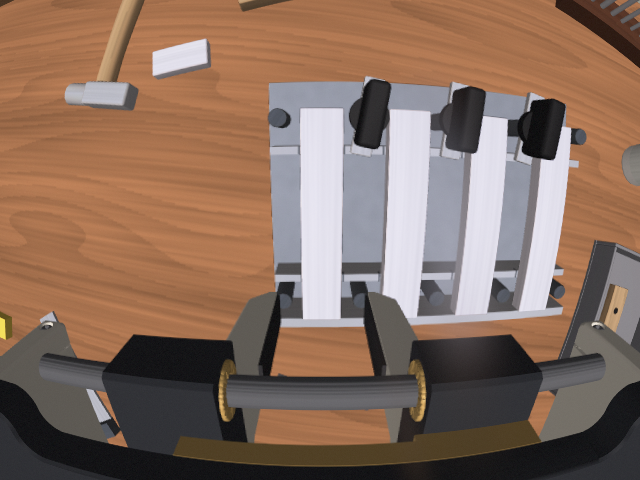

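All four bars lie on the rails, with the last at (322,110)–(322,319). The knobs at (373,115), (465,120) and (545,128) are still open. I'll measure them.

```bash
python3 - <<'E'
from h import *
d=dict(np.load('wrist.npz'))
for n,(a,b) in {'b4':((322,108),(322,319))}.items():
    print(n,fbed(d,a,15).round(1),fbed(d,b,15).round(1))
print('b4 sides',fbed(d,(301,200),15).round(1),fbed(d,(342,200),15).round(1))
hsv=cv2.cvtColor(d['img'],cv2.COLOR_RGB2HSV)
m=(hsv[...,2]<35).astype(np.uint8);m[:60]=0;m[170:]=0;m=cv2.morphologyEx(m,cv2.MORPH_OPEN,np.ones((9,9)))
for k in cv2.findContours(m,0,cv2.CHAIN_APPROX_NONE)[0]:
    if cv2.contourArea(k)<400:continue
    P=np.array([fbed(d,q,55.5)[:2] for q in k[:,0,:]],np.float32);r=cv2.minAreaRect(P);b=cv2.boxPoints(r);e=max([b[1]-b[0],b[2]-b[1]],key=np.linalg.norm)
    print('handle',k[:,0].mean(0).round(),np.round(r[0],1),np.round(r[1],0),'angle',round(((np.degrees(np.arctan2(e[1],e[0]))+90)%180-90),1))
plan(bedpose([20,40,150],98),bedpose([20,40,150],170))
E
```

```text
b4 [78.1 91.8 15. ] [-81.2  91.9  15. ]
b4 sides [ 13.3 106.8  15. ] [13.3 77.7 15. ]
handle [538. 128.] [ 73.6 -49. ] [17. 41.] angle -10.6
now [493.3 -35.  178.4] yaw 8.7 t 40.08 w 41.9 gf 0.0 F [-0.3 -0.5  0.1] j [ 0.51  0.4  -0.7   2.27  0.64  0.43 -2.12]
dp [0.9, 1.055, -0.841] rot [-0.022, 0.052, -16.34] rows>=9.2 world [536.3 -81.7 228.9]
dp [0.9, 1.055, -0.841] rot [-0.064, 0.038, -28.34] rows>=6.7 world [536.3 -81.7 228.9]
```

jog_arm(
  delta_rot=[
    [0,0,-1.5],
    [0,0,-3],
    [0,0,-4.5],
    [0,0,-6],
    [0,0,-7.5],
    [0,0,-9],
    [0,0,-10.5],
    [0,0,-12],
    [0,0,-13.5],
    [0,0,-15],
    [0,0,-16.5],
    [0,0,-18],
    [0,0,-19.5],
    [0,0,-21],
    [0,0,-22.5],
    [0,0,-24],
    [0,0,-25.5],
    [0,0,-27],
    [0,0,-28.3],
    [0,0,-28.3],
  ],
  dp=[
    [0.4,0.5,-0.84],
    [0.9,1.05,-0.84],
    [0.9,1.05,-0.84],
    [0.9,1.05,-0.84],
    [0.9,1.05,-0.84],
    [0.9,1.05,-0.84],
    [0.9,1.05,-0.84],
    [0.9,1.05,-0.84],
    [0.9,1.05,-0.84],
    [0.9,1.05,-0.84],
    [0.9,1.05,-0.84],
    [0.9,1.05,-0.84],
    [0.9,1.05,-0.84],
    [0.9,1.05,-0.84],
    [0.9,1.05,-0.84],
    [0.9,1.05,-0.84],
    [0.9,1.05,-0.84],
    [0.9,1.05,-0.84],
    [0.9,1.05,-0.84],
    [0.9,1.05,-0.84],
  ],
  hand=[-0.2,-0.2,-0.2,-0.2,-0.2,-0.2,-0.2,-0.2,-0.2,-0.2,-0.2,-0.2,-0.2,-0.2,-0.2,-0.2,-0.2,-0.2,-0.2,-0.2],
)

```text
time_s: 42.58
tcp_pos: [536.3, -80.6, 227.7]
eef_rot: [0.038, 2.941, 0.048]
ft_force: [-0.4, 1.1, -0.1]
grip_width: 36.9
grip_force: 0.0
```

```bash
python3 - <<'E'
from h import *
d=grab('top');bars_on_jig(d)
plan(bedpose([74,62,100],168),bedpose([74,62,30],168))
E
```

```text
now [536.3 -80.6 227.9] yaw 178.2 t 42.62 w 37.1 gf 0.0 F [-0.1  0.1  0.4] j [ 0.95  0.59 -1.28  2.1   0.85  0.81  0.73]
dp [-0.995, 0.607, 0.974] rot [-0.02, -0.056, 0.277] rows>=1.2 world [595.5 -50.4 191.2]
dp [-1.003, 0.61, 2.373] rot [-0.02, -0.056, 0.277] rows>=1.1 world [609.9 -48.2 122.7]
```

jog_arm(
  delta_rot=[
    [0,0,0.28],
    [0,0,0.28],
    [0,0,0.28],
    [0,0,0.28],
    [0,0,0.28],
  ],
  dp=[
    [-0.5,0.3,0.4],
    [-1,0.61,0.97],
    [-1,0.61,0.97],
    [-1,0.61,0.97],
    [-1,0.61,0.97],
  ],
  hand=[-0.2,-0.2,-0.2,-0.2,-0.2],
)

```text
time_s: 43.25
tcp_pos: [595.3, -51.0, 192.8]
eef_rot: [0.082, 2.938, 0.051]
ft_force: [-0.4, 0.2, -0.6]
grip_width: 37.0
grip_force: 0.0
```

```bash
python3 - <<'E'
from h import *
d=grab('wrist','pics/w7.png')
plan(bedpose([74,62,31],168));tb()
E
```

```text
now [595.4 -51.1 192.9] yaw 176.5 t 43.3 w 37.3 gf 0.0 F [-0.6  0.4 -0.3] j [ 0.77  0.66 -1.16  2.03  0.93  0.8   0.61]
dp [0.0, 0.018, 1.415] rot [-0.033, -0.04, 0.01] rows>=1.1 world [609.7 -48.2 123.7]
tcp bed [ 74.2  61.3 101.7] F bed [-0.6  0.5 -0.2] w 37.3
```

View pics/w7.png

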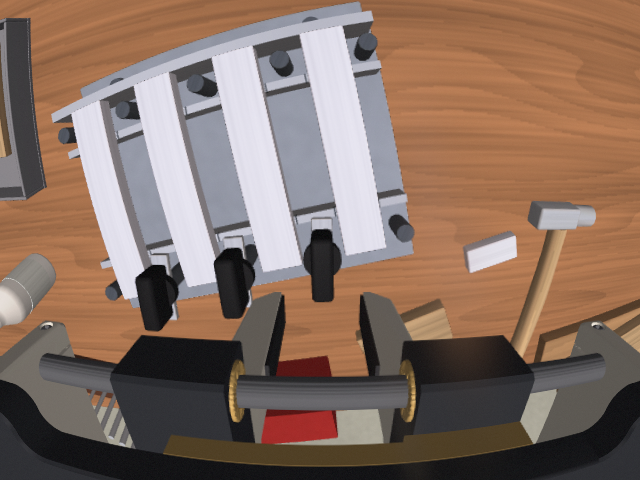

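Knob 3 at (321,262) is aligned with the tool and centred between the fingers. Gripping it.

jog_arm(
  delta_rot=[
    [0,0,0],
    [0,0,0],
    [0,0,0],
    [0,0,0],
    [0,0,0],
    [0,0,0],
    [0,0,0],
    [0,0,0],
    [0,0,0],
  ],
  dp=[
    [0,0.02,0.5],
    [0,0.02,1],
    [0,0.02,1.4],
    [0,0.02,1.4],
    [0,0.02,1.4],
    [0,0.02,1.4],
    [0,0.02,1.4],
    [0,0.02,1.4],
    [0,0.02,1.4],
  ],
  hand=[-0.2,-0.2,-0.2,-0.2,-1,-1,-1,-1,-1],
  grip_force=25,
)

```text
time_s: 44.42
tcp_pos: [610.1, -48.8, 124.8]
eef_rot: [0.082, 2.938, 0.048]
ft_force: [-2.1, -4.5, 6.1]
grip_width: 14.2
grip_force: 24.9
```

```bash
python3 - <<'E'
from h import *
plan(bedpose([74,62,31],91));tb()
E
```

```text
now [610.1 -48.8 124.8] yaw 176.6 t 44.42 w 14.2 gf 24.9 F [-2.1 -4.5  6.1] j [ 0.67  0.74 -1.04  2.06  1.09  0.72  0.48]
dp [0.014, 0.011, 0.021] rot [-0.067, 0.005, 12.847] rows>=7.2 world [609.7 -48.2 123.7]
tcp bed [74.6 61.3 32. ] F bed [-1.4 -4.1  6.5] w 14.2
```

jog_arm(
  delta_rot=[
    [0,0,1],
    [0,0,2.2],
    [0,0,3.4],
    [0,0,4.6],
    [0,0,5.8],
    [0,0,7],
    [0,0,8.2],
    [0,0,9.4],
    [0,0,10.6],
    [0,0,11.8],
    [0,0,12.6],
    [0,0,13],
    [0,0,13],
  ],
  dp=[
    [0,0,0],
    [0,0,0],
    [0,0,0],
    [0,0,0],
    [0,0,0],
    [0,0,0],
    [0,0,0],
    [0,0,0],
    [0,0,0],
    [0,0,0],
    [0,0,0],
    [0,0,0],
    [0,0,0],
  ],
  hand=[-1,-1,-1,-1,-1,-1,-1,-1,-1,-1,-1,-1,-1],
)

```text
time_s: 46.05
tcp_pos: [608.4, -50.8, 124.3]
eef_rot: [1.952, 2.274, 0.222]
ft_force: [-8.1, -9.6, 9.8]
grip_width: 13.7
grip_force: 25.1
```

```bash
python3 - <<'E'
from h import *
plan(bedpose([74,62,31],91));tb();s=sensors.read_state();print(s['wrist_torque'])
r,t=bedT(*np.load('bed.npy'));x=(r.T@Rm(s['eef_rot']))[:,0];print('tool bed yaw',np.degrees(np.arctan2(x[1],x[0])))
E
```

```text
now [608.4 -50.8 124.3] yaw 98.7 t 46.05 w 13.7 gf 25.1 F [-8.1 -9.6  9.8] j [ 0.51  0.63 -0.74  2.07  0.88  0.53 -0.7 ]
dp [0.047, 0.031, 0.019] rot [-0.079, 0.07, -0.162] rows>=0.1 world [609.7 -48.2 123.7]
tcp bed [72.5 59.6 32. ] F bed [-7.2 -8.3 11.6] w 13.7
[-1.83731368  1.27584669  0.00733577]
tool bed yaw 90.03243260345587
```

jog_arm(
  delta_rot=[
    [0,0,0],
    [0,0,0],
    [0,0,0],
    [0,0,0],
    [0,0,0],
    [0,0,0],
    [0,0,0],
  ],
  dp=[
    [0,0,0],
    [0,0,0],
    [0,0,0],
    [0,0,-0.5],
    [0,0,-1],
    [0,0,-1.5],
    [0,0,-1.5],
  ],
  hand=[-0.2,-0.2,-0.2,-0.2,-0.2,-0.2,-0.2],
)

```text
time_s: 46.92
tcp_pos: [595.6, -49.4, 199.1]
eef_rot: [1.948, 2.275, 0.234]
ft_force: [0.7, -0.8, -0.1]
grip_width: 37.1
grip_force: 0.0
```

```bash
python3 - <<'E'
from h import *
plan(bedpose([74,0,105],168))
E
```

```text
now [595.6 -49.4 199.1] yaw 98.8 t 46.92 w 37.1 gf 0.0 F [ 0.7 -0.8 -0.1] j [ 0.62  0.54 -0.89  2.04  0.71  0.65 -0.55]
dp [-1.259, -0.041, 0.056] rot [-0.032, 0.005, -12.977] rows>=7.3 world [ 603.9 -111.8  196.1]
```

jog_arm(
  delta_rot=[
    [0,0,-1.5],
    [0,0,-3],
    [0,0,-4.5],
    [0,0,-6],
    [0,0,-7.5],
    [0,0,-9],
    [0,0,-10.5],
    [0,0,-12],
    [0,0,-12.95],
    [0,0,-12.95],
    [0,0,-12.95],
  ],
  dp=[
    [-0.2,0,0],
    [-0.4,0,0],
    [-0.6,0,0],
    [-0.8,0,0],
    [-1,0,0],
    [-1.2,0,0],
    [-1.26,-0.04,0.05],
    [-1.26,-0.04,0.05],
    [-1.26,-0.04,0.05],
    [-1.26,-0.04,0.05],
    [-1.26,-0.04,0.05],
  ],
  hand=[-0.2,-0.2,-0.2,-0.2,-0.2,-0.2,-0.2,-0.2,-0.2,-0.2,-0.2],
)

```text
time_s: 48.3
tcp_pos: [603.1, -111.9, 194.3]
eef_rot: [0.092, 2.939, 0.053]
ft_force: [0.2, -0.2, 0.4]
grip_width: 37.2
grip_force: 0.0
```

```bash
python3 - <<'E'
from h import *
d=grab('wrist','pics/w8.png')
plan(bedpose([74,0,31],168));tb()
E
```

```text
now [ 603.1 -111.9  194.4] yaw 176.2 t 48.35 w 37.1 gf 0.0 F [-0.5 -0.4  0.1] j [ 0.89  0.71 -1.21  1.99  0.95  0.86  0.71]
dp [-0.028, 0.009, 1.451] rot [-0.025, -0.045, -0.044] rows>=1.2 world [ 619.1 -109.5  123.7]
tcp bed [ 72.9  -0.  103.6] F bed [-0.5 -0.4  0.2] w 37.1
```

View pics/w8.png

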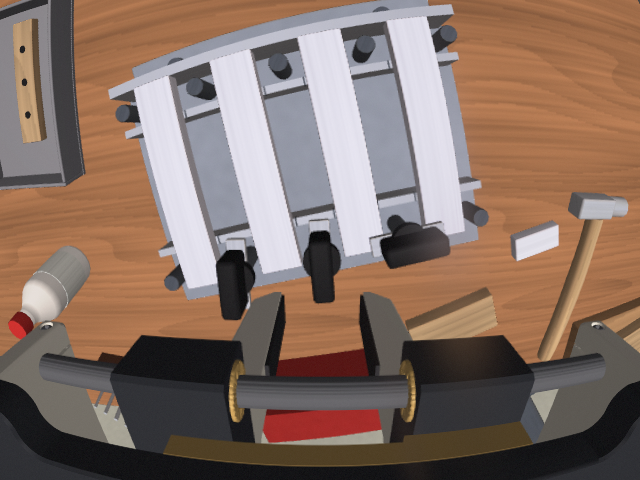

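Knob 3 at (415,245) is now crosswise. Knob 2 at (320,265) is aligned between the fingers.

jog_arm(
  delta_rot=[
    [0,0,0],
    [0,0,0],
    [0,0,0],
    [0,0,0],
    [0,0,0],
    [0,0,0],
    [0,0,0],
    [0,0,0],
    [0,0,0],
  ],
  dp=[
    [-0.03,0.01,0.5],
    [-0.03,0.01,1],
    [-0.03,0.01,1.44],
    [-0.03,0.01,1.44],
    [-0.03,0.01,1.44],
    [-0.03,0.01,1.44],
    [-0.03,0.01,1.44],
    [-0.03,0.01,1.44],
    [-0.03,0.01,1.44],
  ],
  hand=[-0.2,-0.2,-0.2,-0.2,-1,-1,-1,-1,-1],
)

```text
time_s: 49.48
tcp_pos: [619.2, -110.1, 125.3]
eef_rot: [0.089, 2.938, 0.05]
ft_force: [-2.2, -2.2, 6.8]
grip_width: 13.8
grip_force: 24.4
```

jog_arm(
  delta_rot=[
    [0,0,1],
    [0,0,2.2],
    [0,0,3.4],
    [0,0,4.6],
    [0,0,5.8],
    [0,0,7],
    [0,0,8.2],
    [0,0,9.4],
    [0,0,10.6],
    [0,0,11.8],
    [0,0,12.6],
    [0,0,12.9],
    [0,0,12.9],
  ],
  dp=[
    [0,0,0],
    [0,0,0],
    [0,0,0],
    [0,0,0],
    [0,0,0],
    [0,0,0],
    [0,0,0],
    [0,0,0],
    [0,0,0],
    [0,0,0],
    [0,0,0],
    [0,0,0],
    [0,0,0],
  ],
  hand=[-1,-1,-1,-1,-1,-1,-1,-1,-1,-1,-1,-1,-1],
)

```text
time_s: 51.1
tcp_pos: [617.8, -111.5, 124.9]
eef_rot: [1.946, 2.28, 0.225]
ft_force: [-7.0, -5.3, 10.0]
grip_width: 13.9
grip_force: 24.8
```

```bash
cat >> h.py <<'E'
def yaw():
    s=sensors.read_state();r,t=bedT(*np.load('bed.npy'));x=(r.T@Rm(s['eef_rot']))[:,0];print('tool bed yaw',np.degrees(np.arctan2(x[1],x[0])).round(1),'torque bed',(np.array(s['wrist_torque'])@r).round(2))
E
python3 - <<'E'
from h import *
plan();tb();yaw()
E
```

```text
now [ 617.8 -111.5  124.9] yaw 99.0 t 51.1 w 13.9 gf 24.8 F [-7.  -5.3 10. ] j [ 0.66  0.67 -0.82  2.03  0.89  0.58 -0.58]
tcp bed [72.7 -1.8 32.5] F bed [-5.5 -4.2 11.4] w 13.9
tool bed yaw 90.4 torque bed [-0.86  1.34  0.13]
```

Release, rise, and go to knob 1 (62 mm further to −y).

jog_arm(
  delta_rot=[
    [0,0,0],
    [0,0,0],
    [0,0,0],
    [0,0,0],
    [0,0,0],
    [0,0,0],
    [0,0,-1.5],
    [0,0,-3],
    [0,0,-4.5],
    [0,0,-6],
    [0,0,-7.5],
    [0,0,-9],
    [0,0,-10.5],
    [0,0,-12],
    [0,0,-12.95],
    [0,0,-12.95],
    [0,0,-12.95],
  ],
  dp=[
    [0,0,0],
    [0,0,0],
    [0,0,0],
    [0,0,-0.5],
    [0,0,-1],
    [0,0,-1.5],
    [-0.2,0,-1.5],
    [-0.4,0,-1.5],
    [-0.6,0,-1.45],
    [-0.8,0,-1.45],
    [-1,0,-1.45],
    [-1.2,0,-1.45],
    [-1.24,0,-1.45],
    [-1.24,0,-1.45],
    [-1.24,0,-1.45],
    [-1.24,0,-1.45],
    [-1.24,0,-1.45],
  ],
  hand=[-0.2,-0.2,-0.2,-0.2,-0.2,-0.2,-0.2,-0.2,-0.2,-0.2,-0.2,-0.2,-0.2,-0.2,-0.2,-0.2,-0.2],
)

```text
time_s: 53.22
tcp_pos: [614.4, -172.8, 195.8]
eef_rot: [0.084, 2.938, 0.052]
ft_force: [-0.5, -0.7, 1.4]
grip_width: 37.2
grip_force: 0.0
```

```bash
python3 - <<'E'
from h import *
d=grab('wrist','pics/w9.png')
plan(bedpose([74,-62,31],168));tb();yaw()
E
```

```text
now [ 614.4 -172.8  195.8] yaw 176.5 t 53.27 w 37.4 gf 0.0 F [-0.   0.4  0.8] j [ 0.98  0.76 -1.24  1.93  0.95  0.91  0.84]
dp [0.014, -0.003, 1.47] rot [-0.026, -0.042, 0.006] rows>=1.2 world [ 628.5 -170.8  123.7]
tcp bed [ 75.1 -61.9 104.5] F bed [0.2 0.4 0.8] w 37.4
tool bed yaw 168.0 torque bed [0.01 0.07 0.  ]
```

View pics/w9.png

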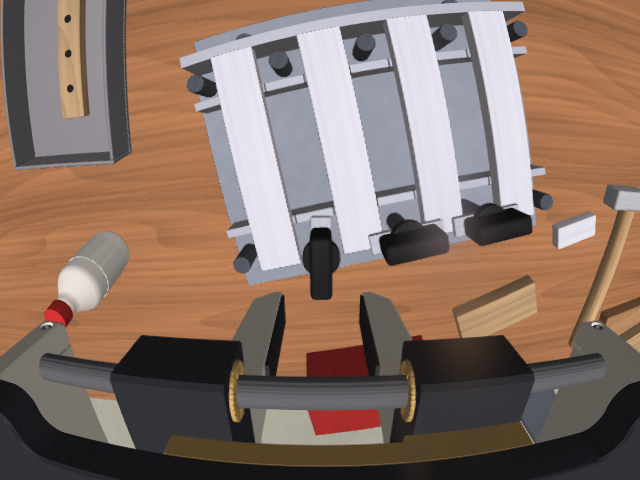

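Knobs 2 and 3 at (415,240) and (498,225) are crosswise. Knob 1 at (320,262) is aligned.

jog_arm(
  delta_rot=[
    [0,0,0],
    [0,0,0],
    [0,0,0],
    [0,0,0],
    [0,0,0],
    [0,0,0],
    [0,0,0],
    [0,0,0],
    [0,0,0],
  ],
  dp=[
    [0,0,0.5],
    [0,0,1],
    [0,0,1.46],
    [0,0,1.46],
    [0,0,1.46],
    [0,0,1.46],
    [0,0,1.46],
    [0,0,1.46],
    [0,0,1.46],
  ],
  hand=[-0.2,-0.2,-0.2,-0.2,-1,-1,-1,-1,-1],
)

```text
time_s: 54.4
tcp_pos: [629.3, -171.3, 125.1]
eef_rot: [0.081, 2.938, 0.05]
ft_force: [-2.6, -2.1, 6.0]
grip_width: 13.5
grip_force: 25.0
```

jog_arm(
  delta_rot=[
    [0,0,1],
    [0,0,2.2],
    [0,0,3.4],
    [0,0,4.6],
    [0,0,5.8],
    [0,0,7],
    [0,0,8.2],
    [0,0,9.4],
    [0,0,10.6],
    [0,0,11.8],
    [0,0,12.6],
    [0,0,13],
    [0,0,13],
  ],
  dp=[
    [0,0,0],
    [0,0,0],
    [0,0,0],
    [0,0,0],
    [0,0,0],
    [0,0,0],
    [0,0,0],
    [0,0,0],
    [0,0,0],
    [0,0,0],
    [0,0,0],
    [0,0,0],
    [0,0,0],
  ],
  hand=[-1,-1,-1,-1,-1,-1,-1,-1,-1,-1,-1,-1,-1],
)

```text
time_s: 56.02
tcp_pos: [627.7, -173.2, 124.7]
eef_rot: [1.951, 2.275, 0.225]
ft_force: [-6.5, -6.2, 9.7]
grip_width: 13.9
grip_force: 25.2
```

jog_arm(
  delta_rot=[
    [0,0,0],
    [0,0,0],
    [0,0,0],
    [0,0,0],
    [0,0,0],
    [0,0,0],
    [0,0,0],
    [0,0,0],
    [0,0,0],
    [0,0,0],
  ],
  dp=[
    [0,0,0],
    [0,0,0],
    [0,0,0],
    [0,0,-0.5],
    [0,0,-1],
    [0,0,-1.8],
    [0,0,-2.8],
    [0,2,-2.8],
    [0,2.5,-2.8],
    [0,2.5,-2.8],
  ],
  hand=[-0.2,-0.2,-0.2,-0.2,-0.2,-0.2,-0.2,-0.2,-0.2,-0.2],
)

```text
time_s: 57.28
tcp_pos: [725.5, -153.6, 287.6]
eef_rot: [1.948, 2.278, 0.238]
ft_force: [-0.5, 0.3, -0.9]
grip_width: 37.7
grip_force: 0.0
```

```bash
python3 - <<'E'
from h import *
plan();yaw()
for n in('top','scene'):
    d=grab(n)
    if n=='top':bars_on_jig(d)
a=cv2.resize(np.load('top.npz')['img'][180:320,340:560],(396*2,252*2))[:,:,::-1]
b=np.load('scene.npz')['img'][160:290,90:300];b=cv2.resize(b,(560,347))[:,:,::-1]
out=np.zeros((600,800,3),np.uint8);a=cv2.resize(a,(400,255));out[:255,:400]=a;out[253:600,:560]=b
cv2.imwrite('pics/fin.png',out)
E
```

```text
now [ 725.5 -153.6  287.6] yaw 98.9 t 57.27 w 37.7 gf 0.0 F [-0.5  0.3 -0.9] j [ 0.75  0.66 -1.01  1.61  0.65  1.   -0.25]
tool bed yaw 90.2 torque bed [ 0.02  0.15 -0.  ]
on jig [-0.9 93. ] [ 26. 156.] yaw -0.3
on jig [-5.4 31.2] [ 26. 150.] yaw -0.0
on jig [ -4.9 -30.5] [148.  26.] yaw 0.7
on jig [ -1.  -93.2] [ 26. 158.] yaw -0.2
```

View pics/fin.png

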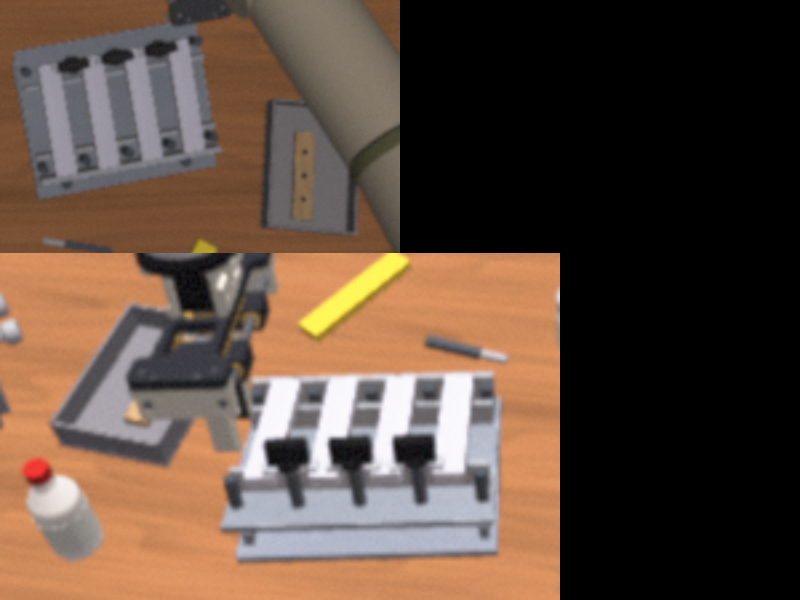

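The knobs look crosswise in both views, the bars are in place, and the strip is in the tray. One numeric check of the knob angles before handing in.

```bash
python3 - <<'E'
from h import *
d=dict(np.load('top.npz'));r,t=bedT(*np.load('bed.npy'))
g=cv2.cvtColor(d['img'],cv2.COLOR_RGB2GRAY)
for i in range(3):
    c=proj(d,r@[74,-62+62*i,55.5]+t)[0].round().astype(int);w=g[c[1]-9:c[1]+10,c[0]-11:c[0]+12]
    v,u=np.nonzero(w<45);P=[]
    for q in np.c_[u+c[0]-11,v+c[1]-9]:
        a=(ray(d,q,0)-d['eye'])@r;o=(np.array(d['eye'])-t)@r;P.append((o+a*(55.5-o[2])/a[2])[:2])
    P=np.array(P,np.float32);R_=cv2.minAreaRect(P);b=cv2.boxPoints(R_);e=max([b[1]-b[0],b[2]-b[1]],key=np.linalg.norm);print(i+1,c,len(P),np.round(R_[0],1),np.round(R_[1],0),'bed angle',(np.degrees(np.arctan2(e[1],e[0]))%180).round(1))
    q=P[np.abs(P[:,0]-np.median(P[:,0]))<12];ev=np.linalg.eigh(np.cov(q.T))[1][:,1];print('  pca',(np.degrees(np.arctan2(ev[1],ev[0]))%180).round(1))
E
```

```text
1 [429 206] 85 [ 74.6 -57.3] [38. 18.] bed angle 79.9
  pca 88.1
2 [405 211] 81 [73.9  3. ] [35. 15.] bed angle 79.9
  pca 89.9
3 [381 215] 82 [73.4 64.3] [35. 17.] bed angle 79.9
  pca 90.9
```

```bash
python3 -c "
from station import manip
print(manip.hand_in())"
```

```text
the job is handed in; nothing more can be done
None
```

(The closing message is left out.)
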